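# Gauge the screwdrivers and sort out the badly pressed ones

## Task

Take every screwdriver out of the rack and push each, shank down, into a well of its own in the gauge block until it bottoms, so that all of them stand there together, let go. Read each against the marker pins: a handle top level with the pins is good, one standing clearly above them is a reject. Then drop the good ones into the wire basket and the rejects into the solid grey box, none hanging over a rim, leaving both containers flat on the table and everything else where it is.

Things in the scene. Friction and masses are not known exactly. Their poses are not given: they have to be found in the camera images.
- driver_1_mid (a point): hand screwdriver, 0.11 kg: black round handle 28 mm in diameter, 80 mm long; from its lower end comes a round steel shank, 10 mm in diameter (last 4 mm tapered to 6 mm), 66 mm long if good, 84 mm if not pressed fully home (reject). Point: middle of the handle on its axis, 40 mm from either end; z from shank to handle. May be absent (None)
- driver_2_mid (a point): another screwdriver, just as driver_1_mid is described (shank 66 or 84 mm); may be absent (None)
- driver_3_mid (a point): another screwdriver, just as driver_1_mid is described (shank 66 or 84 mm); may be absent (None)
- driver_4_mid (a point): another screwdriver, just as driver_1_mid is described (shank 66 or 84 mm); may be absent (None)
- driver_5_mid (a point): another screwdriver, just as driver_1_mid is described (shank 66 or 84 mm); may be absent (None)
- driver_6_mid (a point): another screwdriver, just as driver_1_mid is described (shank 66 or 84 mm); may be absent (None)
- rack: fixed grey plastic rack, 160 (x) by 190 (y) by 95 mm high, origin at the centre of its underside. In its top six 14 mm holes at x = -50, 50 and y = -60, 0, 60 mm. At the start screwdrivers stand in some of them, handle up, the handle's lower end resting on the top (handle middle 135 mm above the table), shanks hidden inside, clear of the bottom
- gauge: fixed aluminium gauge block, 70 (x) by 310 (y) by 70 mm high, origin at the centre of its underside. In its top five blind wells, 13.5 mm square, 55 mm deep, at y = -128, -64, 0, 64, 128 mm; midway between neighbours a steel marker pin 10 mm in diameter (y = -96, -32, 32, 96 mm), its top 161 mm above the table
- well_0 (a point): centre of the mouth of a gauge well, 70 mm above the table; z up. A good screwdriver that bottoms in it has its handle's middle 51 mm above this point, a reject 69 mm
- well_1 (a point): centre of the mouth of a gauge well, 70 mm above the table; z up. A good screwdriver that bottoms in it has its handle's middle 51 mm above this point, a reject 69 mm
- well_2 (a point): centre of the mouth of a gauge well, 70 mm above the table; z up. A good screwdriver that bottoms in it has its handle's middle 51 mm above this point, a reject 69 mm
- well_3 (a point): centre of the mouth of a gauge well, 70 mm above the table; z up. A good screwdriver that bottoms in it has its handle's middle 51 mm above this point, a reject 69 mm
- well_4 (a point): centre of the mouth of a gauge well, 70 mm above the table; z up. A good screwdriver that bottoms in it has its handle's middle 51 mm above this point, a reject 69 mm
- mark (a point): top of the marker pin at the gauge's y = 32 mm, 161 mm above the table, the mark to read against: the top end of the handle of a bottomed good screwdriver is level with the pins' tops, that of a reject stands 18 mm above them
- basket: loose steel wire basket, open-topped, 260 (x) by 200 (y) by 80 mm high, 4 mm walls and floor; origin at the centre of its underside; 0.9 kg; for good screwdrivers
- reject_box: loose solid-walled grey plastic box, open-topped, same size as the basket (260 x 200 x 80 mm, 4 mm walls and floor); origin at the centre of its underside; 0.9 kg; for rejects
- bushing: plain steel bushing 36 mm in diameter, 22 mm high, near the rack; bystander, origin at its underside
- cup: steel cup, 70 mm wide, 85 mm high; bystander, origin at its underside
- brush: brush lying on the table; bystander, origin at its underside
- power_driver: blue cordless power screwdriver lying on the table, about 230 mm long; bystander, origin at its underside
- bottle: white bottle, 60 mm in diameter, 130 mm high; bystander, origin at its underside
- cap: round black moulded cap, 36 mm in diameter, 24 mm high, near the rack; bystander, origin at its underside
Things that resemble listed ones, but are neither listed nor needed, are in the scene too. What is shaped like the part that bears driver_4_mid but red or turquoise is not meant.

How it is judged:
On the way:
1. all screwdrivers present stand bottomed in gauge wells at once, let go (((horizontal distance between driver_1_mid and well_0 below 0.016 m and z of driver_1_mid in the frame of well_0 below 0.057 m) or (horizontal distance between driver_1_mid and well_1 below 0.016 m and z of driver_1_mid in the frame of well_1 below 0.057 m) or (horizontal distance between driver_1_mid and well_2 below 0.016 m and z of driver_1_mid in the frame of well_2 below 0.057 m) or (horizontal distance between driver_1_mid and well_3 below 0.016 m and z of driver_1_mid in the frame of well_3 below 0.057 m) or (horizontal distance between driver_1_mid and well_4 below 0.016 m and z of driver_1_mid in the frame of well_4 below 0.057 m)) and contact force between each of driver_1, driver_2, driver_3, driver_4, driver_5, driver_6 and the fingers below 0.5 N and ((horizontal distance between driver_2_mid and well_0 below 0.016 m and z of driver_2_mid in the frame of well_0 below 0.075 m) or (horizontal distance between driver_2_mid and well_1 below 0.016 m and z of driver_2_mid in the frame of well_1 below 0.075 m) or (horizontal distance between driver_2_mid and well_2 below 0.016 m and z of driver_2_mid in the frame of well_2 below 0.075 m) or (horizontal distance between driver_2_mid and well_3 below 0.016 m and z of driver_2_mid in the frame of well_3 below 0.075 m) or (horizontal distance between driver_2_mid and well_4 below 0.016 m and z of driver_2_mid in the frame of well_4 below 0.075 m)) and ((horizontal distance between driver_3_mid and well_0 below 0.016 m and z of driver_3_mid in the frame of well_0 below 0.057 m) or (horizontal distance between driver_3_mid and well_1 below 0.016 m and z of driver_3_mid in the frame of well_1 below 0.057 m) or (horizontal distance between driver_3_mid and well_2 below 0.016 m and z of driver_3_mid in the frame of well_2 below 0.057 m) or (horizontal distance between driver_3_mid and well_3 below 0.016 m and z of driver_3_mid in the frame of well_3 below 0.057 m) or (horizontal distance between driver_3_mid and well_4 below 0.016 m and z of driver_3_mid in the frame of well_4 below 0.057 m)) and ((horizontal distance between driver_4_mid and well_0 below 0.016 m and z of driver_4_mid in the frame of well_0 below 0.075 m) or (horizontal distance between driver_4_mid and well_1 below 0.016 m and z of driver_4_mid in the frame of well_1 below 0.075 m) or (horizontal distance between driver_4_mid and well_2 below 0.016 m and z of driver_4_mid in the frame of well_2 below 0.075 m) or (horizontal distance between driver_4_mid and well_3 below 0.016 m and z of driver_4_mid in the frame of well_3 below 0.075 m) or (horizontal distance between driver_4_mid and well_4 below 0.016 m and z of driver_4_mid in the frame of well_4 below 0.075 m)) and ((horizontal distance between driver_5_mid and well_0 below 0.016 m and z of driver_5_mid in the frame of well_0 below 0.057 m) or (horizontal distance between driver_5_mid and well_1 below 0.016 m and z of driver_5_mid in the frame of well_1 below 0.057 m) or (horizontal distance between driver_5_mid and well_2 below 0.016 m and z of driver_5_mid in the frame of well_2 below 0.057 m) or (horizontal distance between driver_5_mid and well_3 below 0.016 m and z of driver_5_mid in the frame of well_3 below 0.057 m) or (horizontal distance between driver_5_mid and well_4 below 0.016 m and z of driver_5_mid in the frame of well_4 below 0.057 m)) and ((horizontal distance between driver_6_mid and well_0 below 0.016 m and z of driver_6_mid in the frame of well_0 below 0.075 m) or (horizontal distance between driver_6_mid and well_1 below 0.016 m and z of driver_6_mid in the frame of well_1 below 0.075 m) or (horizontal distance between driver_6_mid and well_2 below 0.016 m and z of driver_6_mid in the frame of well_2 below 0.075 m) or (horizontal distance between driver_6_mid and well_3 below 0.016 m and z of driver_6_mid in the frame of well_3 below 0.075 m) or (horizontal distance between driver_6_mid and well_4 below 0.016 m and z of driver_6_mid in the frame of well_4 below 0.075 m))), for 0.5 s.
At the end, for the whole second after the job is handed in: Every good screwdriver (66 mm shank) has the middle of its handle within the outline of the wire basket and less than 120 mm above its underside, every reject (84 mm) likewise in the grey box, all settled (under 0.1 m/s); basket and box stand on the table, tilted less than 0.1 rad (x of driver_1_mid in the frame of basket between -0.13 and 0.13 m and y of driver_1_mid in the frame of basket between -0.1 and 0.1 m and z of each of driver_1_mid, driver_3_mid, driver_5_mid in the frame of basket below 0.12 m and linear speed of each of driver_1, driver_2, driver_3, driver_4, driver_5, driver_6 below 0.1 m/s and x of driver_2_mid in the frame of reject_box between -0.13 and 0.13 m and y of driver_2_mid in the frame of reject_box between -0.1 and 0.1 m and z of each of driver_2_mid, driver_4_mid, driver_6_mid in the frame of reject_box below 0.12 m and x of driver_3_mid in the frame of basket between -0.13 and 0.13 m and y of driver_3_mid in the frame of basket between -0.1 and 0.1 m and x of driver_4_mid in the frame of reject_box between -0.13 and 0.13 m and y of driver_4_mid in the frame of reject_box between -0.1 and 0.1 m and x of driver_5_mid in the frame of basket between -0.13 and 0.13 m and y of driver_5_mid in the frame of basket between -0.1 and 0.1 m and x of driver_6_mid in the frame of reject_box between -0.13 and 0.13 m and y of driver_6_mid in the frame of reject_box between -0.1 and 0.1 m and angle between each of basket, reject_box's own z axis and vertical below 0.1 rad and height (world z) of each of basket, reject_box below 0.012 m); the robot touches nothing.
It fails at once if a bystander is moved more than 40 mm (distance of any of bushing, cup, brush, power_driver, bottle, cap from where it was at the start of the episode above 0.04 m).
It fails at once if basket or box is tipped (angle between any of basket, reject_box's own z axis and vertical above 0.5 rad).
Of driver_1, driver_2, driver_3, driver_4, driver_5, driver_6 only 3 to 5 are there at a start; the rules pass over those that are not, and their reading is None.
At some moment in a run one of basket, reject_box may be knocked a few centimetres aside while the robot is not near it.
It also fails if it takes over 210 s, if anything falls off the work surface, if the arm or the gripper's body presses on something with over 40 N, if the wrist force passes 120 N, or if a joint passes its speed limit or range.

## Robot

A 7-joint arm with a two-finger parallel gripper is mounted at the origin on the work surface. World frame = base frame: x ahead of the robot, y to its left, z up, the work surface at z = 0. Lengths are in m, angles in rad, forces in N, time in s.
With the tool pointing down it reaches from about 0.425 to 0.875 m from the base axis. Payload 4.7 kg.
Tool frame: the origin (TCP) lies at the very end of the fingers, on their centre line; the grasp point (between the pads) lies 19 mm behind it; z points along the fingers, y is the line along which they close (so a half turn about z gives the same grasp; the last joint's range is limited). The gripper opens to 87 mm and grips with 3 to 60 N. Pads are 19 mm wide; open, the fingers measure 117 mm over their backs; the gripper's body (75 mm by 190 mm) begins 51 mm behind the grasp point.
Start: joints at [-1.213, 0.321, -0.07, 1.45, 0.023, 1.371, -0.057], TCP at [0.219, 0.612, 0.2] pointing down, gripper open.
Joint ranges: [-2.86, 2.86], [-0.3, 2.09], [-1.38, 1.24], [0.06, 2.45], [-1.56, 4.7], [0.09, 2.05], [-2.69, 2.69]. Speed limits (rad/s): [2.57, 2.57, 3.14, 3.14, 3.14, 3.14, 3.14].

## Interface

Orientations are given as a rotation vector (axis times angle).
In Python, from bench import ctrl, imaging, ticket gives the robot as it stands.
- The arm moves only by the tool jog_arm, never from a script. Its argument "rows" is text: rows parted by semicolons, each of 7 numbers parted by spaces: the shift along the tool's x, y, z in cm, then the turn, a rotation vector about the tool's x, y, z in rad, then the closure, from -1 (fully open) to 1 (shut), so that 0 is half open. A call has 1 to 5 rows; each row shifts and turns the commanded pose from where the row before left it, along the tool's axes as they then stand; what a row does not reach is not made up. A row lasts 1/8 s, in which the tool goes at most 62.5 mm and 10.7 degrees, less where a joint would pass 70% of its speed; a pose out of reach is approached as far as the arm can. A call with a gripper value outside its range is refused whole. The fingers move at their own pace and stop on an object; "force" is the grip in N (left out, the last holds). Time passes only in rows, so rows that do not move let the fingers close. It gives the time, the measured TCP pose, the force, the opening and the grip force at its end, in the units of the state.
- ctrl.get_state(): the state, without advancing time (a new reading comes with each control period).
- imaging.get_image(name): name is "scene" or "top"; returns a dict with "img" (384x512x3 uint8, blue, green, red), "vertical_fov" (degrees; the focal length in pixels is half the picture's height over the tangent of half this angle, whatever the lens; pixels are square), "cx", "cy" (the principal point, pixels), "k1" (the pictures are not rectified: a ray, as slopes to the right and down, at radius r is drawn at 1 + k1 r^2 times it, then the intrinsics apply), "origin" and "orientation" of the camera in the world. Camera axes: x right, y down, z forward; pixel columns grow to the right and rows downward; lengths in m; the calibration is good to about 2 mm. A picture is of the moment at which its call begins. There is no depth.
- ticket.close_job(): hands the job in; it is judged then, once.
The state is a dict: "time": time; "joint_positions": joint angles; "qd": joint speeds; "joint_torque": joint torques, N m; "position": TCP position; "tool_rot": TCP orientation; "ft_force": force on the tool from outside, world axes, zero at the start; "torque": the same for the moment, N m; "grip_width": opening from 0.0 (shut) to 1.0 (fully open); "grip_force": force on a finger pad.
Only numpy, scipy, OpenCV 4.12 (cv2) and the standard library are available. Lean on these libraries where they do the work, as an engineer would, in place of code of your own. Each camera call takes 0.05 s, during which the arm holds its last target. There are 200 camera calls.

## Working session

There is one attempt and no reset: what is moved stays moved. The work goes in short steps, Python scripts to look and compute and a tool call to move; the robot and the scene stay as the last step left them, time stands still between calls to the robot, and variables do not carry over. Pictures are saved under pics/ and viewed, at most 14 in all, crops included, and the job is handed in when it is done.

Besides the shell and the picture viewer there is one more tool, called after "Emit:" by a JSON object that holds its "method" and its "body", one argument or row to a line. jog_arm: Moves the arm, as the interface text tells. Its arguments: {"type":"object","properties":{"rows":{"type":"string"},"force":{"type":"number"}},"required":["rows"]}

```bash
ls; mkdir -p pics; cat > h.py <<'E'
import numpy as np, cv2
from scipy.spatial.transform import Rotation as R
from bench import ctrl, imaging, ticket
def cam(d):
    f=d["img"].shape[0]/2/np.tan(np.radians(d["vertical_fov"])/2)
    o=np.array(d["orientation"],float)
    M=R.from_rotvec(o).as_matrix() if o.size==3 else (o if o.shape==(3,3) else R.from_quat(o).as_matrix())
    return f,M,np.array(d["origin"],float)
def ray(d,u,v):
    f,M,o=cam(d); p=np.array([(u-d["cx"])/f,(v-d["cy"])/f]); q=p.copy()
    for _ in range(20): q=p/(1+d["k1"]*(q@q))
    return o,M@np.array([q[0],q[1],1])
def onz(d,u,v,z):
    o,r=ray(d,u,v); return o+r*(z-o[2])/r[2]
def proj(d,P):
    f,M,o=cam(d); c=M.T@(np.array(P)-o); q=c[:2]/c[2]; q=q*(1+d["k1"]*(q@q))
    return q*f+[d["cx"],d["cy"]]
E
python3 - <<'E'
from h import *
for n in("scene","top"):
    d=imaging.get_image(n); cv2.imwrite(f"pics/{n}0.png",cv2.resize(d["img"],(800,600),interpolation=cv2.INTER_CUBIC))
    print(n,{k:v for k,v in d.items() if k!="img"})
print(ctrl.get_state())
E
```

```text
pics
scene {'vertical_fov': 51.66998776053586, 'cx': 254.6903680186669, 'cy': 194.28971476044376, 'k1': 0.016629822757492186, 'origin': array([1.16075038, 0.26971   , 0.87171128]), 'orientation': array([-1.43029306, -2.22372969,  0.8027509 ])}
top {'vertical_fov': 51.29093159541276, 'cx': 253.32726562796566, 'cy': 194.3215850953019, 'k1': -0.14069969471411736, 'origin': array([ 0.37181816, -0.01569325,  1.10346211]), 'orientation': array([-2.17762406,  2.02665571, -0.22440325])}
{'time': 0.1, 'joint_positions': array([-1.21290504,  0.32172111, -0.07006818,  1.45152665,  0.02266636,
        1.37080615, -0.05689551]), 'qd': array([ 0.0001245 , -0.00039489,  0.00125791, -0.00395127,  0.00178287,
        0.0007481 ,  0.00175134]), 'joint_torque': array([ 4.45693922e-04, -4.92567587e+01, -4.05275691e-01, -3.13400388e+01,
       -6.42135087e-02,  3.93750938e-02,  5.98989914e-05]), 'position': array([0.21899368, 0.61144369, 0.19870207]), 'tool_rot': array([-5.37303673e-01, -3.09517648e+00,  2.62562906e-03]), 'ft_force': array([-0.57332643, -0.35014987,  0.78049365]), 'torque': array([-0.01349809, -0.01837897, -0.01127302]), 'grip_force': 0.0, 'grip_width': 0.99839279326615}
```

View pics/scene0.png

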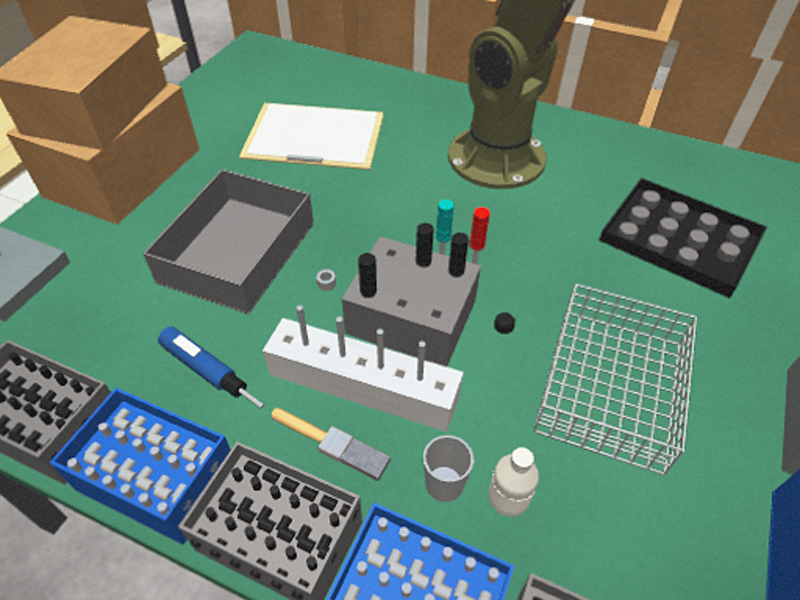

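View pics/top0.png

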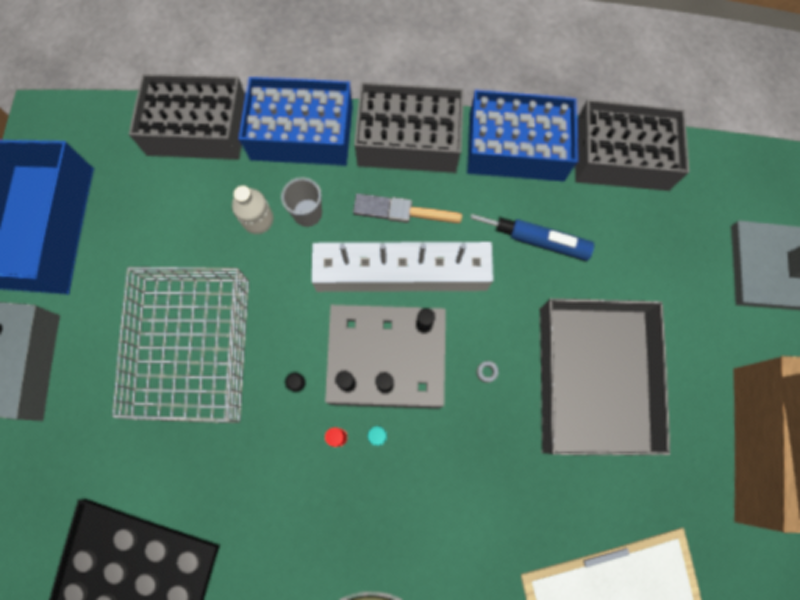

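The scene view shows black handles in the rack at (368,275), (424,245) and (458,255) in display pixels, and the same three in the top view at (425,320), (345,380) and (385,382).

Things that could be taken for them:
- The turquoise handle at top (377,436) and the red one at (335,437), excluded by colour.
- The black cap at top (295,382), and the dark parts in the trays at the table edge.

The gauge is at top (402,262), the basket at (182,345) and the grey box at (605,378). The blue box, the black tray and the grey blocks are decoys.

```bash
python3 - <<'E'
from h import *
d=imaging.get_image("top"); im=d["img"]; np.set_printoptions(precision=4,suppress=True)
g=im.max(2).astype(int); hsv=cv2.cvtColor(im,cv2.COLOR_BGR2HSV)
def blobs(m,off,amin,amax):
    n,l,s,c=cv2.connectedComponentsWithStats(m.astype(np.uint8))
    return [(c[i]+off,s[i,4],s[i,:4]+[off[0],off[1],0,0]) for i in range(1,n) if amin<s[i,4]<amax]
# rack roi (orig px)
x0,y0,x1,y1=212,196,284,258
roi=g[y0:y1,x0:x1]
print("rack dark: centroid, area, bbox, z=.095 point")
for c,a,b in blobs(roi<75,np.array([x0,y0]),8,400): print(c,a,b,onz(d,*c,.095)[:2],onz(d,*c,.155)[:2])
x0,y0,x1,y1=204,160,312,178
roi=g[y0:y1,x0:x1]
print("gauge dark")
for c,a,b in blobs(roi<140,np.array([x0,y0]),8,400): print(c,a,b,onz(d,*c,.07)[:2])
for nm,p in dict(red=(335,437),tur=(377,436)).items():
  print(nm,onz(d,p[0]*.64,p[1]*.64,.15))
print("box corners rim", [onz(d,u*.64,v*.64,.08)[:2] for u,v in((543,302),(662,301),(669,454),(545,454))])
print("basket corners rim", [onz(d,u*.64,v*.64,.08)[:2] for u,v in((127,268),(244,270),(240,420),(113,418))])
print("rack corners", [onz(d,u*.64,v*.64,.095)[:2] for u,v in((330,306),(446,307),(444,407),(326,403))])
print("gauge corners", [onz(d,u*.64,v*.64,.07)[:2] for u,v in((312,243),(491,242),(492,276),(312,283))])
s=imaging.get_image("scene")
# two-view for red/turq tops and black tops
def tri(pt,ps):
    o1,r1=ray(d,*np.array(pt)*.64);o2,r2=ray(s,*np.array(ps)*.64)
    A=np.c_[r1,-r2];t=np.linalg.lstsq(A,o2-o1,rcond=None)[0]
    return (o1+t[0]*r1+o2+t[1]*r2)/2, np.linalg.norm(o1+t[0]*r1-o2-t[1]*r2)
for a in [((335,437),(481,211)),((377,436),(446,202)),((425,315),(368,258)),((345,378),(459,237)),((385,380),(425,227))]: print(tri(*a))
c=im[150:295,190:330]; cv2.imwrite("pics/crop1.png",cv2.resize(c,None,fx=4,fy=4,interpolation=cv2.INTER_CUBIC))
E
```

```text
rack dark: centroid, area, bbox, z=.095 point
[271.7037 204.6222] 135 [266 197  12  16] [ 0.5716 -0.0507] [ 0.5597 -0.0487]
[220.8333 243.8   ] 120 [215 238  13  13] [0.4619 0.0709] [0.4565 0.0657]
[245.6571 244.5905] 105 [241 239  10  13] [0.4645 0.0083] [0.459  0.0069]
gauge dark
[220.36 163.72] 25 [218 160   5   9] [0.6787 0.0934]
[245.   163.68] 25 [244 160   3   9] [0.6835 0.0271]
[269.3043 163.5652] 23 [268 160   4   8] [ 0.6886 -0.0382]
[293.8182 163.3182] 22 [292 160   5   8] [ 0.6941 -0.1043]
[209.6 167.6] 15 [208 166   4   4] [0.6658 0.1213]
[233.2857 167.5   ] 14 [232 166   4   4] [0.6706 0.0577]
[257.2857 167.5   ] 14 [256 166   4   4] [ 0.6752 -0.0067]
[280.8 167. ] 10 [279 166   4   3] [ 0.6812 -0.0697]
[304.6 167.4] 15 [303 166   4   4] [ 0.6849 -0.1339]
red [0.3716 0.074  0.15  ]
tur [0.3778 0.0112 0.15  ]
box corners rim [array([ 0.6193, -0.2498]), array([ 0.6363, -0.4598]), array([ 0.377 , -0.4702]), array([ 0.3672, -0.2602])]
basket corners rim [array([0.6283, 0.4716]), array([0.6387, 0.262 ]), array([0.3862, 0.2383]), array([0.3696, 0.4552])]
rack corners [array([0.5834, 0.1066]), array([ 0.5955, -0.0848]), array([ 0.4315, -0.0908]), array([0.4242, 0.0984])]
gauge corners [array([0.6979, 0.1517]), array([ 0.7223, -0.1588]), array([ 0.6611, -0.1627]), array([0.6265, 0.1443])]
(array([0.3715, 0.0731, 0.1638]), np.float64(0.0007551342009043433))
(array([0.3776, 0.0112, 0.1662]), np.float64(0.0009395543765471852))
(array([ 0.5626, -0.0476,  0.1759]), np.float64(0.0013385646937719555))
(array([0.4588, 0.0649, 0.1757]), np.float64(0.001093158412728479))
(array([0.4601, 0.0057, 0.1756]), np.float64(0.0017307686560015475))
```

View pics/crop1.png

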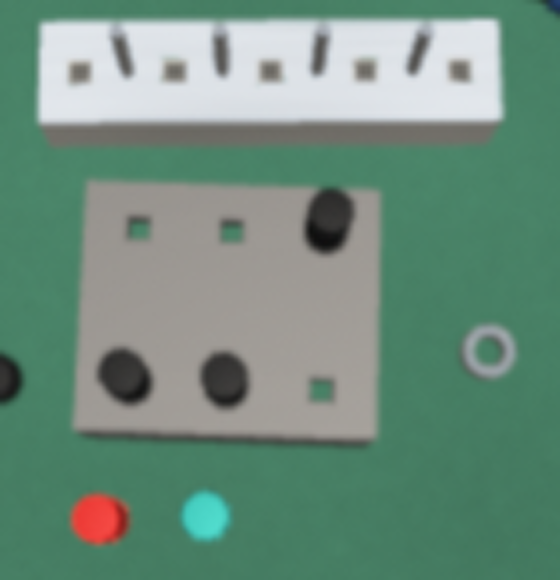

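Three screwdrivers are present. Their handle tops triangulate to about (0.563,-0.048), (0.459,0.065) and (0.460,0.006) at z 0.176. The crop confirms black handles on rack holes, with red and turquoise ones behind the rack. The gauge wells lie at x≈0.666–0.685 with yaw of about 0.07.

```bash
cat >> h.py <<'E'
def rot(yaw,tilt=0):
    # tool z down, tool y along (cos yaw, sin yaw); tilt about tool y
    y=np.array([np.cos(yaw),np.sin(yaw),0]); z=np.array([0,0,-1.]); x=np.cross(y,z)
    return R.from_matrix(np.c_[x,y,z])*R.from_rotvec([0,tilt,0])
def plan(wps,clo,start=None):
    "wps: (x,y,z,yaw,tilt,nrows); prints rows from the measured pose"
    s=ctrl.get_state(); p,r=(s["position"],R.from_rotvec(s["tool_rot"])) if start is None else (np.array(start[:3]),rot(*start[3:5]))
    out=[]
    for x,y,z,yaw,t,n in wps:
        P=np.array([x,y,z]); Q=rot(yaw,t)
        rv=(r.inv()*Q).as_rotvec(); p0,r0=p,r
        for i in range(n):
            p1=p0+(P-p0)*(i+1)/n; r1=r0*R.from_rotvec(rv*(i+1)/n)
            out.append(" ".join(f"{round(v,2):g}" for v in [*(r.inv().apply(p1-p)*100),*(r.inv()*r1).as_rotvec(),clo])); p,r=p1,r1
    for i in range(0,len(out),5): print("; ".join(out[i:i+5]))
E
python3 - <<'E'
from h import *
plan([(.3,.55,.28,.9,0,2),(.5626,-.0476,.28,.07,0,13),(.5626,-.0476,.28,.07,0,2)],-.2)
E
```

```text
-4.85 -1.54 -4.05 -0 0 0.16 -0.2; -5.04 -0.73 -4.05 -0 0 0.16 -0.2; -4.44 -2.35 0 0 0 0.06 -0.2; -4.58 -2.06 0 0 0 0.06 -0.2; -4.7 -1.76 0 0 0 0.06 -0.2
-4.81 -1.46 0 0 0 0.06 -0.2; -4.89 -1.15 0 0 0 0.06 -0.2; -4.95 -0.83 0 0 0 0.06 -0.2; -4.99 -0.52 0 0 0 0.06 -0.2; -5.02 -0.2 0 0 0 0.06 -0.2
-5.02 0.12 0 0 0 0.06 -0.2; -5 0.44 0 0 0 0.06 -0.2; -4.96 0.76 0 0 0 0.06 -0.2; -4.9 1.08 0 0 0 0.06 -0.2; -4.83 1.39 0 0 0 0.06 -0.2
-0 -0 0 0 0 0 -0.2; -0 -0 0 0 0 0 -0.2
```

Emit:
{"method": "jog_arm", "body": {
  "rows": "-4.6 -1.5 -3.8 0 0 0.16 -0.2; -4.8 -0.7 -3.8 0 0 0.16 -0.2; -4.4 -2.4 0 0 0 0.06 -0.2; -4.6 -2.1 0 0 0 0.06 -0.2; -4.7 -1.8 0 0 0 0.06 -0.2",
  "force": 20
}}

```text
time: 0.82
position: [0.3576, 0.4132, 0.2756]
tool_rot: [1.289, 2.865, 0.0]
ft_force: [0.9, -0.9, -0.1]
grip_width: 0.616
grip_force: 0.0
```

Emit:
{"method": "jog_arm", "body": {
  "rows": "-4.8 -1.5 0 0 0 0.06 -0.2; -4.9 -1.15 0 0 0 0.06 -0.2; -4.95 -0.8 0 0 0 0.06 -0.2; -5 -0.5 0 0 0 0.06 -0.2; -5 -0.2 0 0 0 0.06 -0.2"
}}

```text
time: 1.45
position: [0.4645, 0.1862, 0.2757]
tool_rot: [1.703, 2.64, 0.001]
ft_force: [0.5, 0.2, 0.3]
grip_width: 0.599
grip_force: 0.0
```

Emit:
{"method": "jog_arm", "body": {
  "rows": "-5 0.1 0 0 0 0.06 -0.2; -5 0.4 0 0 0 0.06 -0.2; -5 0.8 0 0 0 0.06 -0.2; -4.9 1.1 0 0 0 0.06 -0.2; -4.8 1.4 0 0 0 0.06 -0.2"
}}

```text
time: 2.08
position: [0.5759, -0.0385, 0.2757]
tool_rot: [2.078, 2.356, 0.001]
ft_force: [0.5, 0.7, -0.1]
grip_width: 0.604
grip_force: 0.0
```

Emit:
{"method": "jog_arm", "body": {
  "rows": "0 0 0 0 0 0 -0.2; 0 0 0 0 0 0 -0.2"
}}

```text
time: 2.33
position: [0.5751, -0.0364, 0.2753]
tool_rot: [-2.075, -2.358, 0.0]
ft_force: [0.1, 0.6, -0.4]
grip_width: 0.599
grip_force: 0.0
```

```bash
python3 - <<'E'
from h import *
plan([(.5626,-.0476,.20,.07,0,2),(.5626,-.0476,.131,.07,0,3)],-.2)
d=imaging.get_image("top"); im=d["img"]
cv2.imwrite("pics/a1.png",cv2.resize(im[150:295,190:330],None,fx=4,fy=4))
s=imaging.get_image("scene"); cv2.imwrite("pics/a2.png",cv2.resize(s["img"][60:280,160:340],None,fx=2.7,fy=2.7))
E
```

```text
-0.48 -0.69 3.77 -0 -0 0.03 -0.2; -0.5 -0.68 3.77 -0 -0 0.03 -0.2; -0 -0 2.3 0 -0 0 -0.2; -0 -0 2.3 0 -0 0 -0.2; -0 -0 2.3 0 -0 0 -0.2
```

Emit:
{"method": "jog_arm", "body": {
  "rows": "-0.5 -0.7 3.8 0 0 0.03 -0.2; -0.5 -0.7 3.8 0 0 0.03 -0.2; 0 0 2.3 0 0 0 -0.2; 0 0 2.3 0 0 0 -0.2; 0 0 2.3 0 0 0 -0.2"
}}

```text
time: 3.05
position: [0.5625, -0.0466, 0.1301]
tool_rot: [-2.142, -2.298, -0.002]
ft_force: [0.2, -0.2, 0.8]
grip_width: 0.602
grip_force: 0.0
```

Emit:
{"method": "jog_arm", "body": {
  "rows": "0 0 0 0 0 0 -0.2; 0 0 0 0 0 0 0.6; 0 0 0 0 0 0 0.6; 0 0 0 0 0 0 0.6; 0 0 0 0 0 0 0.6"
}}

```text
time: 3.68
position: [0.563, -0.0486, 0.1314]
tool_rot: [2.145, 2.294, 0.001]
ft_force: [-0.8, -0.3, 2.5]
grip_width: 0.315
grip_force: 20.0
```

```bash
python3 - <<'E'
from h import *
d=imaging.get_image("top"); im=d["img"]
a=cv2.resize(im[120:295,190:330],None,fx=2.7,fy=2.7)
s=imaging.get_image("scene"); b=cv2.resize(s["img"][100:275,180:320],None,fx=2.7,fy=2.7)
cv2.imwrite("pics/b.png",np.hstack([a,b]))
plan([(.5626,-.0476,.252,.07,0,3),(.681,-.0697,.252,.075,0,3)],.6)
E
```

```text
0.04 -0.01 -4.02 0 -0 -0 0.6; 0.04 -0.01 -4.02 0 -0 -0 0.6; 0.04 -0.01 -4.02 0 -0 -0 0.6; -1.01 3.89 -0 -0 0 -0 0.6; -1.02 3.88 -0 -0 0 -0 0.6
-1.02 3.88 -0 -0 0 -0 0.6
```

View pics/b.png

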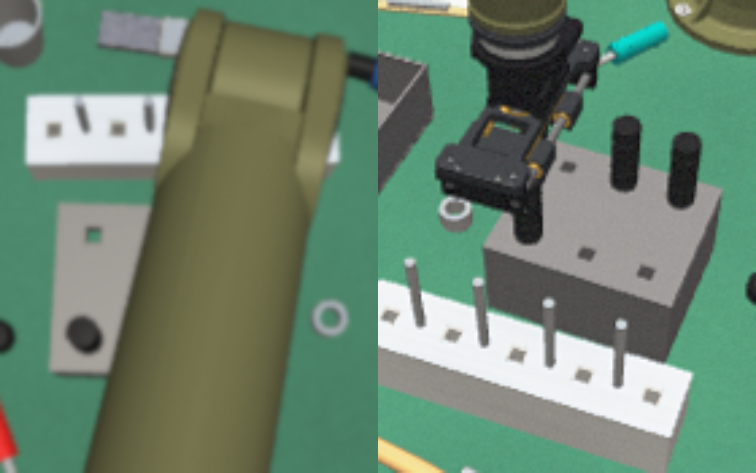

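```bash
python3 - <<'E'
from h import *
s=imaging.get_image("scene"); a=s["img"][60:300,180:400]
t=cv2.imread("pics/scene0.png"); t=cv2.resize(t,(512,384))[60:300,180:400]
d=imaging.get_image("top")["img"][130:384,110:350]
k=lambda q:cv2.resize(q,None,fx=266/q.shape[1]*1.0,fy=266/q.shape[1])
L=[cv2.resize(q,(266*1,290)) for q in(t,a,d)]
cv2.imwrite("pics/c.png",cv2.resize(np.hstack(L),(798,435)))
E
```

```text
(no output)
```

View pics/c.png

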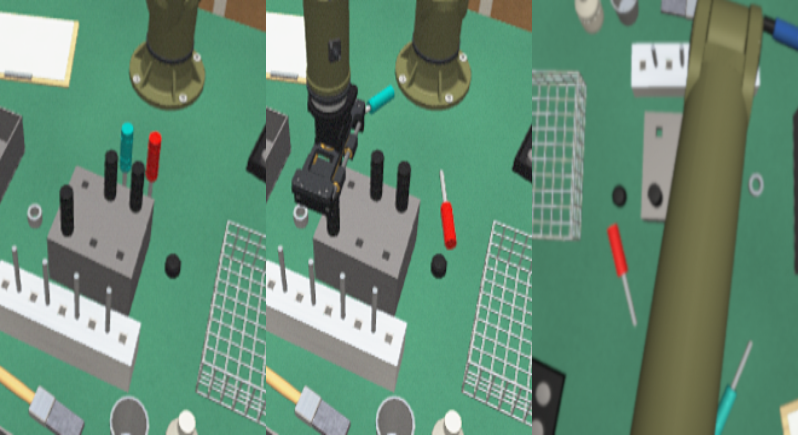

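The red and turquoise decoys have fallen over on the open table; they are neither listed nor needed and are out of the way. The black driver at the (0.563,-0.048) hole is gripped. I'll lift it and go to the second well, at (0.681,-0.070).

Emit:
{"method": "jog_arm", "body": {
  "rows": "0 0 -3 0 0 0 0.6; 0 0 -4.8 0 0 0 0.6; 0 0 -4.8 0 0 0 0.6; 0 0 -4.6 0 0 0 0.6; 0 0 0 0 0 0 0.6"
}}

```text
time: 4.5
position: [0.5645, -0.0491, 0.306]
tool_rot: [2.143, 2.291, 0.007]
ft_force: [0.9, -0.2, -2.1]
grip_width: 0.313
grip_force: 20.0
```

Emit:
{"method": "jog_arm", "body": {
  "rows": "-1 3.9 0 0 0 0 0.6; -1 3.9 0 0 0 0 0.6; -1 3.9 0 0 0 0 0.6; 0 0 0 0 0 0 0.6; 0 0 0 0 0 0 0.6"
}}

```text
time: 5.12
position: [0.6804, -0.071, 0.3009]
tool_rot: [-2.145, -2.292, 0.004]
ft_force: [0.4, 0.4, -1.3]
grip_width: 0.317
grip_force: 20.0
```

```bash
python3 - <<'E'
from h import *
plan([(.681,-.0697,.20,.075,0,2)],.6)
s=imaging.get_image("scene"); f=s["img"]
for P in [(.681,-.0697,.07),(.681,-.0697,.3)]: print(proj(s,P))
cv2.imwrite("pics/d.png",cv2.resize(f[110:270,160:320],(640,600)))
E
```

```text
0.06 0.05 5.05 -0 -0 -0 0.6; 0.06 0.04 5.05 -0 -0 -0 0.6
[207.47919426 223.37133671]
[197.98617603 157.198629  ]
```

View pics/d.png

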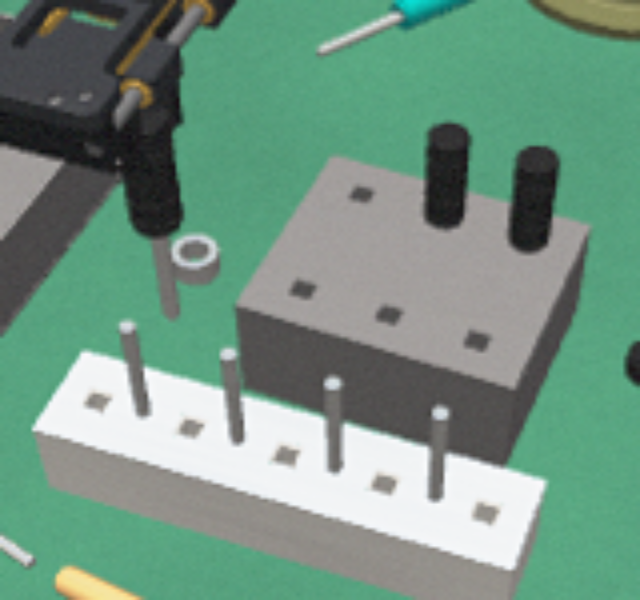

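Crop: well 1 shows at (207.5,224) in raw pixels against a prediction of (207.5,223.4). The driver hangs vertically with its shank tip at crop (172,315).

Emit:
{"method": "jog_arm", "body": {
  "rows": "0.1 0.1 4 0 0 0 0.6; 0 0 3.5 0 0 0 0.6; 0 0 2.6 0 0 0 0.6; 0 0 0 0 0 0 0.6; 0 0 0 0 0 0 0.6"
}}

```text
time: 5.8
position: [0.6826, -0.0696, 0.2037]
tool_rot: [2.145, 2.294, 0.003]
ft_force: [-0.0, -0.0, -1.1]
grip_width: 0.315
grip_force: 20.0
```

```bash
python3 - <<'E'
from h import *
s=imaging.get_image("scene"); f=s["img"]
st=ctrl.get_state(); print(st["position"])
p=st["position"]
for z in (-.036,-.102,-.12): print(z,proj(s,p+[0,0,z+.004]))
cv2.imwrite("pics/e.png",cv2.resize(f[150:250,170:290],(720,600),interpolation=cv2.INTER_CUBIC))
E
```

```text
[ 0.68298417 -0.06973331  0.20399883]
-0.036 [203.29388181 197.80887061]
-0.102 [205.81589473 215.21748139]
-0.12 [206.45755336 219.65037784]
```

View pics/e.png

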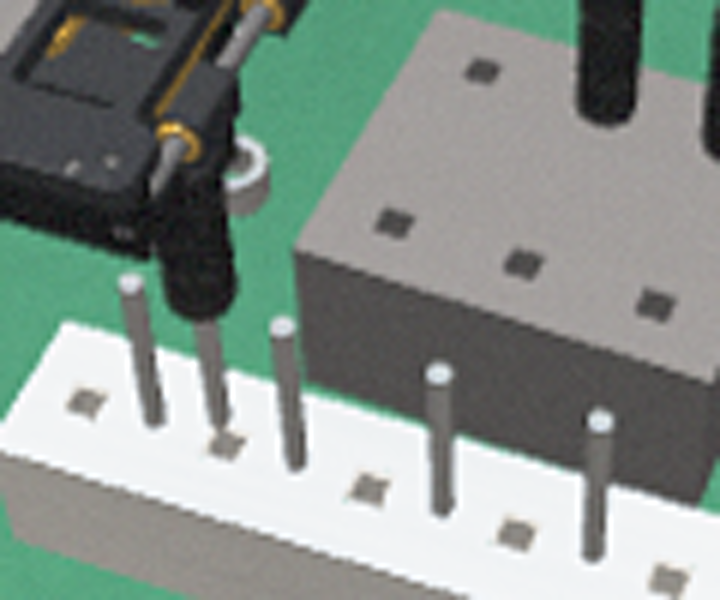

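The shank tip is at crop (217,428), just above the well at (226,445), about 1–2 mm off. I'll nudge and insert.

Emit:
{"method": "jog_arm", "body": {
  "rows": "0.1 -0.2 1 0 0 0 0.6; 0 0 1.5 0 0 0 0.6; 0 0 1.5 0 0 0 0.6; 0 0 1 0 0 0 0.6; 0 0 0 0 0 0 0.6"
}}

```text
time: 6.48
position: [0.6798, -0.0686, 0.1502]
tool_rot: [-2.145, -2.294, 0.002]
ft_force: [1.1, -0.3, -1.1]
grip_width: 0.316
grip_force: 20.0
```

Emit:
{"method": "jog_arm", "body": {
  "rows": "0 0 0.7 0 0 0 0.6; 0 0 0.5 0 0 0 0.6; 0 0 0.4 0 0 0 0.6; 0 0 0 0 0 0 0.6"
}}

```text
time: 6.98
position: [0.6803, -0.0688, 0.1357]
tool_rot: [2.146, 2.295, 0.0]
ft_force: [-0.4, -0.1, -0.6]
grip_width: 0.314
grip_force: 20.0
```

Emit:
{"method": "jog_arm", "body": {
  "rows": "0 0 0.3 0 0 0 0.6; 0 0 0.2 0 0 0 0.6; 0 0 0 0 0 0 0.6"
}}

```text
time: 7.35
position: [0.6821, -0.0696, 0.1349]
tool_rot: [2.143, 2.291, 0.006]
ft_force: [-2.6, 0.3, 12.5]
grip_width: 0.319
grip_force: 20.1
```

```bash
python3 - <<'E'
from h import *
st=ctrl.get_state(); print(st["position"],st["ft_force"])
s=imaging.get_image("scene"); f=s["img"]
cv2.imwrite("pics/f.png",cv2.resize(f[150:250,170:290],(720,600),interpolation=cv2.INTER_CUBIC))
E
```

```text
[ 0.68214224 -0.06960835  0.13489383] [-2.62644381  0.281412   12.53404667]
```

Emit:
{"method": "jog_arm", "body": {
  "rows": "0 0 -0.2 0 0 0 -0.2; 0 0 0 0 0 0 -0.2; 0 0 0 0 0 0 -0.2; 0 0 -4 0 0 0 -0.2; 0 0 -4.6 0 0 0 -0.2"
}}

```text
time: 8.02
position: [0.6793, -0.0685, 0.2181]
tool_rot: [-2.144, -2.293, 0.003]
ft_force: [1.2, 0.7, -0.3]
grip_width: 0.598
grip_force: 0.0
```

```bash
python3 - <<'E'
from h import *
plan([(.460,.0057,.22,.07,0,4),(.460,.0057,.131,.07,0,3)],-.2)
E
```

```text
2.22 -5.35 -0.03 -0 -0 -0 -0.2; 2.22 -5.35 -0.04 -0 -0 -0 -0.2; 2.23 -5.34 -0.04 -0 -0 -0 -0.2; 2.23 -5.34 -0.04 -0 -0 -0 -0.2; 0 0 2.97 -0 -0 -0 -0.2
0 0 2.97 -0 -0 -0 -0.2; 0 0 2.97 -0 -0 0 -0.2
```

Emit:
{"method": "jog_arm", "body": {
  "rows": "2.2 -5.3 0 0 0 0 -0.2; 2.2 -5.3 0 0 0 0 -0.2; 2.2 -5.3 0 0 0 0 -0.2; 2.2 -5.3 0 0 0 0 -0.2; 0 0 0 0 0 0 -0.2"
}}

```text
time: 8.65
position: [0.4594, 0.0067, 0.2184]
tool_rot: [-2.139, -2.297, -0.003]
ft_force: [0.6, -0.4, -0.1]
grip_width: 0.599
grip_force: 0.0
```

```bash
python3 - <<'E'
from h import *
plan([(.460,.0057,.131,.07,0,3)],-.2)
s=imaging.get_image("scene"); f=s["img"]
cv2.imwrite("pics/g.png",cv2.resize(f[130:250,170:314],(720,600),interpolation=cv2.INTER_CUBIC))
E
```

```text
-0.05 0.02 2.91 -0 -0 0 -0.2; -0.04 0.02 2.91 -0 -0 0 -0.2; -0.04 0.02 2.91 -0 -0 0 -0.2
```

View pics/g.png

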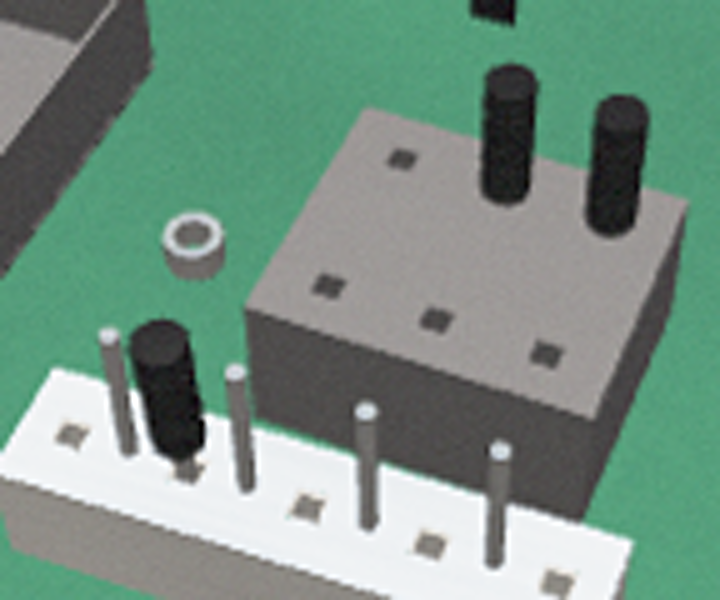

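Driver 1 stands in well 1 at crop (162,390), free of the gripper, with its top a little above the pin line. The gripper is above the middle back driver.

Emit:
{"method": "jog_arm", "body": {
  "rows": "-0.1 0.1 2.9 0 0 0 -0.2; 0 0 2.9 0 0 0 -0.2; 0 0 2.9 0 0 0 -0.2; 0 0 0 0 0 0 -0.2; 0 0 0 0 0 0 0.6"
}}

```text
time: 9.32
position: [0.4652, 0.0034, 0.1326]
tool_rot: [2.146, 2.293, 0.001]
ft_force: [0.3, 0.2, 0.4]
grip_width: 0.551
grip_force: 0.0
```

Emit:
{"method": "jog_arm", "body": {
  "rows": "0 0 0 0 0 0 0.6; 0 0 0 0 0 0 0.6; 0 0 -3 0 0 0 0.6; 0 0 -4.8 0 0 0 0.6; 0 0 -4.8 0 0 0 0.6"
}}

```text
time: 9.95
position: [0.4636, 0.0038, 0.2592]
tool_rot: [-2.146, -2.295, -0.001]
ft_force: [0.7, 0.9, -0.3]
grip_width: 0.317
grip_force: 19.9
```

Emit:
{"method": "jog_arm", "body": {
  "rows": "0 0 -4.6 0 0 0 0.6; 0 0 0 0 0 0 0.6; 0 0 0 0 0 0 0.6"
}}

```text
time: 10.32
position: [0.4635, 0.0039, 0.3031]
tool_rot: [-2.145, -2.294, 0.0]
ft_force: [-0.8, 0.3, -1.1]
grip_width: 0.317
grip_force: 19.9
```

```bash
python3 - <<'E'
from h import *
plan([(.675,-.0067,.305,.075,0,4),(.675,-.0067,.204,.075,0,3)],.6)
E
```

```text
-0.62 5.26 -0.05 -0 -0 -0 0.6; -0.63 5.26 -0.05 -0 -0 -0 0.6; -0.64 5.25 -0.05 -0 -0 -0 0.6; -0.65 5.25 -0.05 -0 -0 -0 0.6; 0 -0 3.37 0 0 0 0.6
0 -0 3.37 0 0 0 0.6; 0 -0 3.37 0 0 -0 0.6
```

Emit:
{"method": "jog_arm", "body": {
  "rows": "-0.6 5.2 0 0 0 0 0.6; -0.6 5.2 0 0 0 0 0.6; -0.6 5.2 0 0 0 0 0.6; -0.6 5.2 0 0 0 0 0.6; 0 0 0 0 0 0 0.6"
}}

```text
time: 10.95
position: [0.6743, -0.0057, 0.2965]
tool_rot: [-2.143, -2.292, 0.015]
ft_force: [-0.9, -0.3, -1.4]
grip_width: 0.313
grip_force: 20.0
```

Emit:
{"method": "jog_arm", "body": {
  "rows": "0 0 3.3 0 0 0 0.6; 0 0 3.3 0 0 0 0.6; 0 0 3.3 0 0 0 0.6; 0 0 0 0 0 0 0.6; 0 0 0 0 0 0 0.6"
}}

```text
time: 11.58
position: [0.673, -0.0063, 0.2059]
tool_rot: [2.146, 2.294, 0.002]
ft_force: [0.5, 0.2, -1.5]
grip_width: 0.316
grip_force: 20.0
```

```bash
python3 - <<'E'
from h import *
s=imaging.get_image("scene"); f=s["img"]
st=ctrl.get_state(); print(st["position"]); p=st["position"]
print(proj(s,(.6752,-.0067,.07)))
for z in (-.036,-.102,-.12): print(z,(proj(s,p+[0,0,z+.004])-[180,140])*6)
cv2.imwrite("pics/i.png",cv2.resize(f[140:240,180:300],(720,600),interpolation=cv2.INTER_CUBIC))
E
```

```text
[ 0.67351692 -0.0063532   0.20651362]
[231.26364451 230.34373199]
-0.036 [299.8255616  379.39254172]
-0.102 [306.57390776 483.50499182]
-0.12 [308.28921348 509.99234494]
```

View pics/i.png

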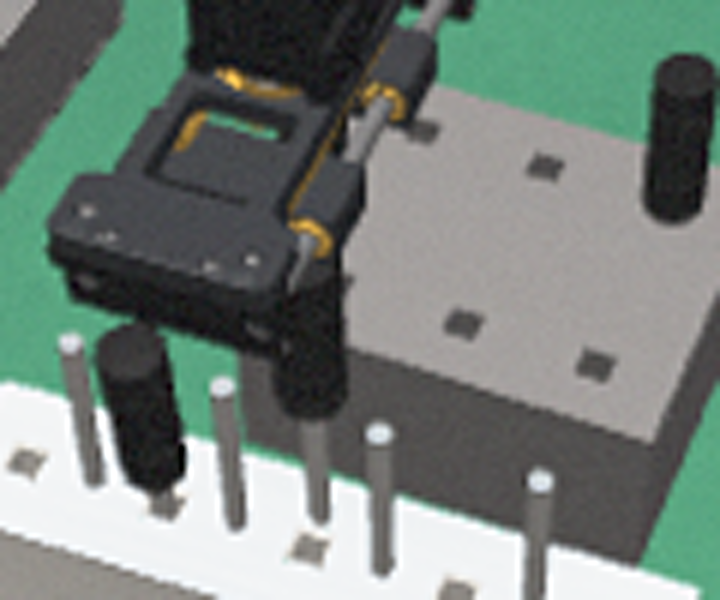

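Driver 2's tip is at crop (319,520), about 10 px right of the line to well 2 at (310,548). That means shifting about 4.5 mm in -y and a little in +x.

Emit:
{"method": "jog_arm", "body": {
  "rows": "-0.45 0.2 0 0 0 0 0.6; 0 0 0.8 0 0 0 0.6; 0 0 0 0 0 0 0.6; 0 0 0 0 0 0 0.6"
}}

```text
time: 12.12
position: [0.6752, -0.0104, 0.1965]
tool_rot: [-2.145, -2.294, 0.0]
ft_force: [0.8, 0.3, -0.7]
grip_width: 0.314
grip_force: 20.0
```

```bash
python3 - <<'E'
from h import *
s=imaging.get_image("scene"); f=s["img"]
st=ctrl.get_state(); print(st["position"],st["ft_force"])
c=f[195:240,210:255].astype(int).max(2)
c=np.array(c)
print(c[15:42:1,10:32])
E
```

```text
[ 0.67532346 -0.01042478  0.19663569] [ 0.94027731  0.14267037 -1.09645036]
[[109  86  81  87  65  37  27  39  41  36  50  35  43  31  37  70  82  81
   83  82  79  92]
 [127  86  84  85  89  66  42  30  34  34  33  33  34  44  72  84  81  80
   84  84  78 164]
 [120  83  80  84  82  87  77  55  60  63  62  61  64  82  84  86  83  83
   82  81  73 209]
 [133 103  97  82  81  81  83  79 104 119 122 118 101  84  78  82  84  84
   81  83  75 146]
 [163 153 153 121  99  94  81  79  93 110 122 113  96  84  83  81  83  87
   83  84  84 103]
 [182 202 195 179 162 153 126  98 103 111 115 114  96  83  81  83  84  84
   84  80  84 100]
 [221 255 248 224 220 197 195 167 143 118 115 117  99  86  81  80  81  80
   84  80  81 101]
 [175 248 247 248 250 244 246 232 167 118 117 117 100  96  95  83  81  83
   83  83  81 105]
 [178 248 245 244 245 245 247 252 225 129 113 114 124 157 161 125  99  80
   82  79  76 103]
 [169 249 245 244 244 244 244 248 222 131 111 113 137 214 224 202 180 136
  115 101  78  99]
 [133 250 246 244 243 244 244 247 239 140 111 113  98 253 252 246 245 227
  207 183 137 104]
 
[... 787 characters left out ...]
4 114 143 232 237 239 245 245
  245 245 249 223]
 [245 244 244 244 245 245 246 248 236 172 145 135 140 140 165 237 246 245
  245 246 249 221]
 [245 245 244 244 244 244 246 240 218 142 133 143 144 140 202 246 246 245
  245 246 249 221]
 [245 245 245 245 245 244 246 229 181 133 130 138 139 139 240 248 246 245
  246 246 249 221]
 [245 245 245 245 245 245 246 228 227 197 180 166 150 165 246 247 246 245
  245 246 249 223]
 [245 245 245 245 245 245 246 247 248 250 251 237 214 205 246 246 245 245
  245 245 249 220]
 [245 245 245 244 245 245 245 245 245 246 246 247 249 242 246 245 245 245
  245 245 248 230]
 [246 245 245 245 245 245 245 245 245 245 245 245 245 245 245 245 245 245
  245 245 246 249]]
```

The shank is now centred over well 2 in u (231.2 against 231.5). Inserting.

Emit:
{"method": "jog_arm", "body": {
  "rows": "0 0 1.5 0 0 0 0.6; 0 0 1.5 0 0 0 0.6; 0 0 1.5 0 0 0 0.6; 0 0 1 0 0 0 0.6; 0 0 0 0 0 0 0.6"
}}

```text
time: 12.8
position: [0.6748, -0.0103, 0.1404]
tool_rot: [-2.145, -2.294, 0.002]
ft_force: [2.0, -0.2, -1.4]
grip_width: 0.314
grip_force: 20.0
```

Emit:
{"method": "jog_arm", "body": {
  "rows": "0 0 0.4 0 0 0 0.6; 0 0 0.3 0 0 0 0.6; 0 0 0.2 0 0 0 0.6; 0 0 0 0 0 0 0.6"
}}

```text
time: 13.3
position: [0.6775, -0.0113, 0.1379]
tool_rot: [2.143, 2.291, 0.007]
ft_force: [-1.8, 0.0, 15.9]
grip_width: 0.316
grip_force: 20.1
```

Emit:
{"method": "jog_arm", "body": {
  "rows": "0 0 -0.3 0 0 0 -0.2; 0 0 0 0 0 0 -0.2; 0 0 0 0 0 0 -0.2; 0 0 -4 0 0 0 -0.2; 0 0 -4.6 0 0 0 -0.2"
}}

```text
time: 13.92
position: [0.6742, -0.0103, 0.2209]
tool_rot: [-2.144, -2.293, 0.004]
ft_force: [1.1, 0.4, 0.4]
grip_width: 0.598
grip_force: 0.0
```

```bash
python3 - <<'E'
from h import *
plan([(.460,.067,.225,.07,0,4)],-.2)
E
```

```text
2.29 -5.21 -0.08 -0 0 -0 -0.2; 2.29 -5.21 -0.09 -0 0 -0 -0.2; 2.29 -5.21 -0.09 -0 0 -0 -0.2; 2.3 -5.21 -0.1 -0 0 -0 -0.2
```

Emit:
{"method": "jog_arm", "body": {
  "rows": "2.3 -5.2 0 0 0 0 -0.2; 2.3 -5.2 0 0 0 0 -0.2; 2.3 -5.2 0 0 0 0 -0.2; 2.3 -5.2 0 0 0 0 -0.2; 0 0 0 0 0 0 -0.2"
}}

```text
time: 14.55
position: [0.458, 0.0695, 0.2213]
tool_rot: [-2.137, -2.298, -0.002]
ft_force: [1.5, -0.1, 0.3]
grip_width: 0.601
grip_force: 0.0
```

Emit:
{"method": "jog_arm", "body": {
  "rows": "0 0 0 0 0 0 -0.2"
}}

```text
time: 14.68
position: [0.462, 0.0672, 0.2219]
tool_rot: [2.145, 2.295, 0.001]
ft_force: [0.0, -0.9, -0.5]
grip_width: 0.597
grip_force: 0.0
```

```bash
python3 - <<'E'
from h import *
plan([(.460,.067,.131,.07,0,3)],-.2)
s=imaging.get_image("scene"); f=s["img"]
cv2.imwrite("pics/j.png",cv2.resize(f[130:250,170:314],(720,600),interpolation=cv2.INTER_CUBIC))
p=ctrl.get_state()["position"];print(p,(proj(s,p)-[170,130])*5)
E
```

```text
-0 -0.07 3.03 0 -0 -0 -0.2; -0 -0.07 3.03 0 -0 -0 -0.2; -0 -0.07 3.03 0 -0 -0 -0.2
[0.46243299 0.06679573 0.22178344] [626.55711606  45.26621255]
```

View pics/j.png

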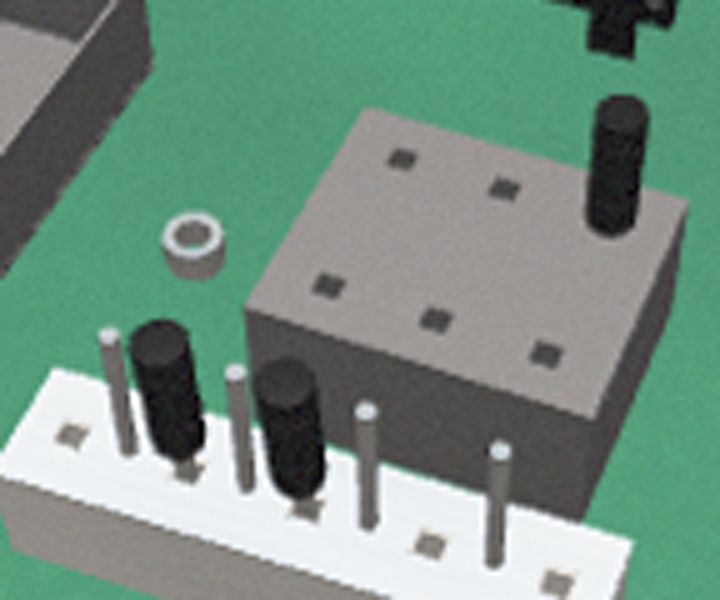

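Emit:
{"method": "jog_arm", "body": {
  "rows": "0 -0.2 3 0 0 0 -0.2; 0 0 3 0 0 0 -0.2; 0 0 3 0 0 0 -0.2; 0 0 0 0 0 0 -0.2; 0 0 0 0 0 0 0.6"
}}

```text
time: 15.35
position: [0.4609, 0.0667, 0.1325]
tool_rot: [2.146, 2.292, 0.0]
ft_force: [1.2, 0.1, 0.5]
grip_width: 0.548
grip_force: 0.0
```

Emit:
{"method": "jog_arm", "body": {
  "rows": "0 0 0 0 0 0 0.6; 0 0 0 0 0 0 0.6; 0 0 -3 0 0 0 0.6; 0 0 -4.8 0 0 0 0.6; 0 0 -4.8 0 0 0 0.6"
}}

```text
time: 15.98
position: [0.4594, 0.0671, 0.2593]
tool_rot: [-2.146, -2.295, -0.001]
ft_force: [0.9, 1.3, -0.2]
grip_width: 0.318
grip_force: 20.0
```

Emit:
{"method": "jog_arm", "body": {
  "rows": "0 0 -4.6 0 0 0 0.6; 0 0 0 0 0 0 0.6; 0 0 0 0 0 0 0.6"
}}

```text
time: 16.35
position: [0.4593, 0.0671, 0.3032]
tool_rot: [-2.145, -2.294, 0.0]
ft_force: [-0.7, 0.3, -1.6]
grip_width: 0.316
grip_force: 20.0
```

```bash
python3 - <<'E'
from h import *
plan([(.6706,.0577,.305,.075,0,4),(.6706,.0577,.204,.075,0,3)],.6)
E
```

```text
-0.59 5.25 -0.05 -0 -0 -0 0.6; -0.6 5.25 -0.05 -0 -0 -0 0.6; -0.61 5.25 -0.05 -0 -0 -0 0.6; -0.62 5.25 -0.05 -0 -0 -0 0.6; -0 -0 3.37 0 -0 -0 0.6
-0 -0 3.37 0 -0 0 0.6; -0 -0 3.37 0 -0 -0 0.6
```

Emit:
{"method": "jog_arm", "body": {
  "rows": "-0.6 5.2 0 0 0 0 0.6; -0.6 5.2 0 0 0 0 0.6; -0.6 5.2 0 0 0 0 0.6; -0.6 5.3 0 0 0 0 0.6; 0 0 0 0 0 0 0.6"
}}

```text
time: 16.98
position: [0.671, 0.057, 0.2965]
tool_rot: [-2.146, -2.292, 0.016]
ft_force: [-0.8, -0.2, -1.3]
grip_width: 0.315
grip_force: 20.0
```

Emit:
{"method": "jog_arm", "body": {
  "rows": "0 0 3.4 0 0 0 0.6; 0 0 3.4 0 0 0 0.6; 0 0 3.2 0 0 0 0.6; 0 0 0 0 0 0 0.6; 0 0 0 0 0 0 0.6"
}}

```text
time: 17.6
position: [0.6698, 0.0573, 0.2049]
tool_rot: [2.145, 2.294, 0.002]
ft_force: [-0.1, -0.1, -0.9]
grip_width: 0.316
grip_force: 20.0
```

```bash
python3 - <<'E'
from h import *
s=imaging.get_image("scene"); f=s["img"]
st=ctrl.get_state(); p=st["position"];print(p)
O=np.array([200,140])
w=np.array([.6706,.0577,.07]); print("well",(proj(s,w)-O)*6, "dx,dy 1mm:",(proj(s,w+[.001,0,0])-proj(s,w))*6,(proj(s,w+[0,.001,0])-proj(s,w))*6,"dz",(proj(s,w+[0,0,.001])-proj(s,w))*6)
for z in (-.036,-.102,-.12): print(z,(proj(s,p+[0,0,z+.004])-O)*6)
cv2.imwrite("pics/k.png",cv2.resize(f[140:240,200:320],(720,600),interpolation=cv2.INTER_CUBIC))
E
```

```text
[0.67025991 0.05722805 0.20552351]
well [336.05726124 588.53404444] dx,dy 1mm: [-1.02060144  1.89392313] [2.26709247 0.86792127] dz [ 0.02424851 -1.38775271]
-0.036 [338.00361435 430.96861239]
-0.102 [336.24939488 533.83058115]
-0.12 [335.80366261 559.97369977]
```

View pics/k.png

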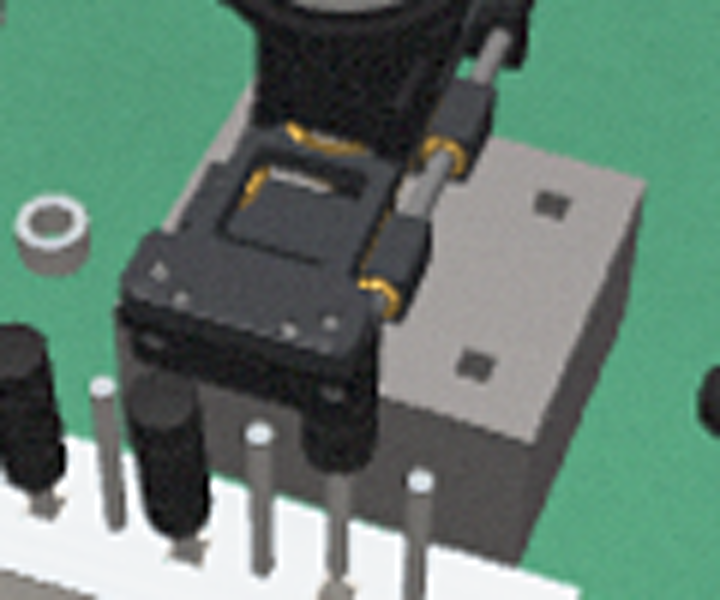

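Driver 3's shank at u≈338 lines up with well 3 at (337,590). Inserting.

Emit:
{"method": "jog_arm", "body": {
  "rows": "0 0 1.5 0 0 0 0.6; 0 0 1.5 0 0 0 0.6; 0 0 1.5 0 0 0 0.6; 0 0 1.5 0 0 0 0.6; 0 0 0 0 0 0 0.6"
}}

```text
time: 18.27
position: [0.6694, 0.0574, 0.1419]
tool_rot: [-2.145, -2.294, 0.002]
ft_force: [1.2, 0.9, -0.8]
grip_width: 0.314
grip_force: 20.0
```

Emit:
{"method": "jog_arm", "body": {
  "rows": "0 0 0.4 0 0 0 0.6; 0 0 0.3 0 0 0 0.6; 0 0 0.3 0 0 0 0.6; 0 0 0 0 0 0 0.6"
}}

```text
time: 18.77
position: [0.6726, 0.0569, 0.1388]
tool_rot: [2.143, 2.291, 0.01]
ft_force: [-1.0, 0.2, 14.9]
grip_width: 0.317
grip_force: 20.1
```

Emit:
{"method": "jog_arm", "body": {
  "rows": "0 0 -0.3 0 0 0 -0.2; 0 0 0 0 0 0 -0.2; 0 0 0 0 0 0 -0.2; 0 0 -4 0 0 0 -0.2; 0 0 -5 0 0 0 -0.2"
}}

```text
time: 19.4
position: [0.6685, 0.0575, 0.2258]
tool_rot: [-2.144, -2.293, 0.005]
ft_force: [1.4, 0.2, 1.4]
grip_width: 0.593
grip_force: 0.0
```

Emit:
{"method": "jog_arm", "body": {
  "rows": "3 -5 -2 0 0 0 -0.2; 3 -5 0 0 0 0 -0.2; 2 -4 0 0 0 0 -0.2; 0 0 0 0 0 0 -0.2; 0 0 0 0 0 0 -0.2"
}}

```text
time: 20.02
position: [0.5252, 0.1274, 0.2468]
tool_rot: [2.146, 2.294, 0.001]
ft_force: [0.1, -0.5, 0.1]
grip_width: 0.601
grip_force: 0.0
```

```bash
python3 - <<'E'
from h import *
s=imaging.get_image("scene"); f=s["img"]; O=np.array([170,160]); sc=6
big=cv2.resize(f[160:260,170:290],None,fx=6,fy=6,interpolation=cv2.INTER_CUBIC)
for w,c in [((.681,-.0697),0),((.6752,-.0067),0),((.6706,.0577),0)]:
    for z,col in((.161,(0,255,0)),(.179,(0,0,255))):
        p=(proj(s,(*w,z))-O)*sc; cv2.drawMarker(big,tuple(int(v) for v in p),col,cv2.MARKER_CROSS,14,2); print(w,z,p)
cv2.imwrite("pics/l.png",big)
d=imaging.get_image("top"); 
x=cv2.resize(d["img"],(640,480)); cv2.imwrite("pics/m.png",x)
print(ctrl.get_state()["position"])
E
```

```text
(0.681, -0.0697) 0.161 [204.99877764 241.44563108]
(0.681, -0.0697) 0.179 [200.69822636 211.45063898]
(0.6752, -0.0067) 0.161 [358.45774815 284.53382145]
(0.6752, -0.0067) 0.179 [356.48122487 254.7758042 ]
(0.6706, 0.0577) 0.161 [518.43539444 332.47094437]
(0.6706, 0.0577) 0.179 [518.95081776 302.99164055]
[0.52574237 0.12657178 0.24660278]
```

View pics/l.png

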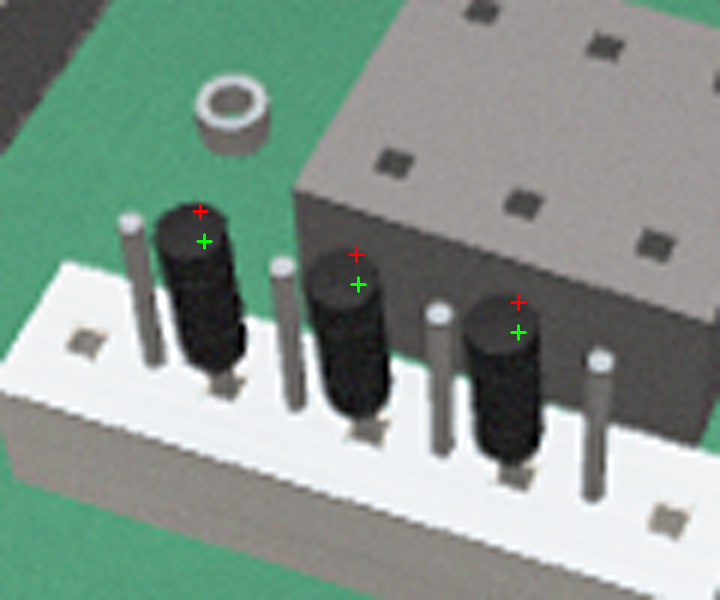

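The tops read ambiguously in this view: (192,231), (344,278) and (502,325), leaning slightly. I'll triangulate with the top camera before deciding.

```bash
python3 - <<'E'
from h import *
d=imaging.get_image("top"); im=d["img"]
for w in [(.681,-.0697),(.6752,-.0067),(.6706,.0577)]:
    for z in (.161,.179): print(w,z,((proj(d,(*w,z))-[200,140])*7).round(1))
    print("pin",)
cv2.imwrite("pics/n.png",cv2.resize(im[140:190,200:314],None,fx=7,fy=7,interpolation=cv2.INTER_CUBIC))
E
```

```text
(0.681, -0.0697) 0.161 [583.2 116.6]
(0.681, -0.0697) 0.179 [587.  100.7]
pin
(0.6752, -0.0067) 0.161 [404.  119.8]
(0.6752, -0.0067) 0.179 [404.7 103.8]
pin
(0.6706, 0.0577) 0.161 [220.9 119.7]
(0.6706, 0.0577) 0.179 [218.3 103.8]
pin
```

View pics/n.png

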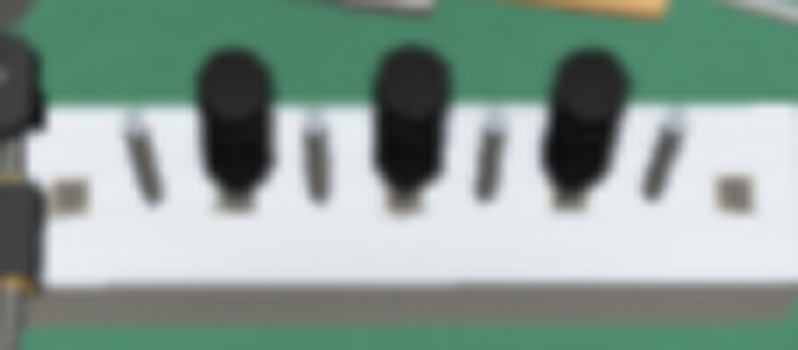

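```bash
python3 - <<'E'
from h import *
d=imaging.get_image("top"); s=imaging.get_image("scene")
def tri(a,b):
    o1,r1=ray(d,200+a[0]/7,140+a[1]/7);o2,r2=ray(s,170+b[0]/6,160+b[1]/6)
    t=np.linalg.lstsq(np.c_[r1,-r2],o2-o1,rcond=None)[0]
    return ((o1+t[0]*r1+o2+t[1]*r2)/2).round(4), np.linalg.norm(o1+t[0]*r1-o2-t[1]*r2).round(4)
for n,a,b in [("d1",(592,85),(192,231)),("d2",(414,82),(344,278)),("d3",(236,82),(502,325)),("pin",(678,122),(131,220)),("pin",(495,122),(283,265)),("pin",(316,121),(439,313)),("pin",(135,122),(600,361))]: print(n,*tri(a,b))
E
```

```text
d1 [ 0.688  -0.0708  0.1747] 0.0013
d2 [ 0.6844 -0.0085  0.1748] 0.0019
d3 [0.6799 0.0537 0.1748] 0.0025
pin [ 0.682  -0.1029  0.1585] 0.0014
pin [ 0.6773 -0.0385  0.1587] 0.0008
pin [0.6731 0.0251 0.1582] 0.0017
pin [0.6683 0.089  0.1581] 0.0016
```

Triangulated, the three handle tops stand at z≈0.175 and the pins at 0.158, so all three are about 17 mm high. All three are rejects for the grey box and nothing goes in the basket. Next I'll relocate the box and plan.

```bash
cat >> h.py <<'E'
def boxpose():
    d=imaging.get_image("top"); im=d["img"]; x0,y0,x1,y1=325,170,450,310
    h=cv2.cvtColor(im[y0:y1,x0:x1],cv2.COLOR_BGR2HSV)
    m=((h[...,1]<60)&(h[...,2]>85)).astype(np.uint8)
    m=cv2.morphologyEx(m,cv2.MORPH_OPEN,np.ones((5,5),np.uint8))
    c=max(cv2.findContours(m,cv2.RETR_EXTERNAL,cv2.CHAIN_APPROX_NONE)[0],key=cv2.contourArea)
    b=cv2.boxPoints(cv2.minAreaRect(c))+[x0,y0]
    P=np.array([onz(d,*q,.004)[:2] for q in b]); print("box floor",P.mean(0).round(3),P.round(3).tolist())
E
python3 - <<'E'
from h import *
boxpose()
plan([(.6855,-.0703,.225,.075,0,5),(.6855,-.0703,.137,.075,0,3)],-.2)
E
```

```text
box floor [ 0.502 -0.376] [[0.625, -0.28], [0.638, -0.469], [0.377, -0.468], [0.369, -0.287]]
-4.14 2.94 0.43 -0 0 -0 -0.2; -4.15 2.93 0.43 -0 0 -0 -0.2; -4.16 2.92 0.43 -0 0 -0 -0.2; -4.16 2.91 0.43 -0 0 -0 -0.2; -4.17 2.91 0.43 -0 0 -0 -0.2
-0 0 2.93 -0 -0 0 -0.2; -0 0 2.93 -0 -0 -0 -0.2; -0 0 2.93 -0 -0 0 -0.2
```

Emit:
{"method": "jog_arm", "body": {
  "rows": "-4.2 2.9 0.4 0 0 0 -0.2; -4.2 2.9 0.4 0 0 0 -0.2; -4.2 2.9 0.4 0 0 0 -0.2; -4.2 2.9 0.4 0 0 0 -0.2; -4.2 2.9 0.4 0 0 0 -0.2"
}}

```text
time: 20.95
position: [0.6848, -0.0734, 0.2259]
tool_rot: [-2.145, -2.295, 0.001]
ft_force: [0.3, 0.5, 0.8]
grip_width: 0.598
grip_force: 0.0
```

Emit:
{"method": "jog_arm", "body": {
  "rows": "0 0 0 0 0 0 -0.2; 0 0 0 0 0 0 -0.2; 0 0 0 0 0 0 -0.2"
}}

```text
time: 21.32
position: [0.6835, -0.0703, 0.2269]
tool_rot: [-2.143, -2.297, -0.002]
ft_force: [-0.3, 0.4, -0.2]
grip_width: 0.599
grip_force: 0.0
```

```bash
python3 - <<'E'
from h import *
print(ctrl.get_state()["position"])
plan([(.6855,-.0703,.137,.075,0,3)],-.2)
E
```

```text
[ 0.68345908 -0.07025011  0.22691856]
-0.01 0.07 3 0 -0 -0 -0.2; -0.01 0.07 3 0 -0 -0 -0.2; -0.01 0.07 3 0 -0 -0 -0.2
```

Emit:
{"method": "jog_arm", "body": {
  "rows": "0 0.1 3 0 0 0 -0.2; 0 0 3 0 0 0 -0.2; 0 0 3 0 0 0 -0.2; 0 0 0 0 0 0 -0.2; 0 0 0 0 0 0 0.6"
}}

```text
time: 21.95
position: [0.6852, -0.0712, 0.1384]
tool_rot: [2.143, 2.295, 0.003]
ft_force: [-0.4, 0.2, -0.2]
grip_width: 0.551
grip_force: 0.0
```

Emit:
{"method": "jog_arm", "body": {
  "rows": "0 0 0 0 0 0 0.6; 0 0 0 0 0 0 0.6; 0 0 -3 0 0 0 0.6; 0 0 -4.8 0 0 0 0.6; 0 0 -4.8 0 0 0 0.6"
}}

```text
time: 22.58
position: [0.6842, -0.0721, 0.264]
tool_rot: [-2.146, -2.294, 0.0]
ft_force: [0.5, -0.9, 0.1]
grip_width: 0.317
grip_force: 20.0
```

Emit:
{"method": "jog_arm", "body": {
  "rows": "0 0 -4.8 0 0 0 0.6; 0 0 0 0 0 0 0.6; 0 0 0 0 0 0 0.6"
}}

```text
time: 22.95
position: [0.6842, -0.0721, 0.31]
tool_rot: [-2.146, -2.294, 0.0]
ft_force: [-0.5, 0.4, -1.8]
grip_width: 0.316
grip_force: 20.0
```

```bash
python3 - <<'E'
from h import *
print(ctrl.get_state()["position"])
plan([(.484,-.33,.31,-1.5,0,9),(.484,-.33,.20,-1.5,.8,5),(.484,-.33,.115,-1.5,.8,2)],.6)
E
```

```text
[ 0.68417697 -0.07209435  0.30999269]
-2.71 -2.41 0 -0 0 0.17 0.6; -3.09 -1.9 0 -0 0 0.17 0.6; -3.37 -1.34 -0 -0 0 0.17 0.6; -3.55 -0.74 -0 -0 0 0.17 0.6; -3.63 -0.11 -0 -0 0 0.17 0.6
-3.59 0.52 -0 -0 0 0.17 0.6; -3.45 1.13 -0 -0 0 0.17 0.6; -3.2 1.71 -0 -0 0 0.17 0.6; -2.85 2.24 -0 -0 0 0.17 0.6; 0 0 2.2 0 0.16 -0 0.6
-0.35 0 2.17 0 0.16 -0 0.6; -0.69 0 2.09 0 0.16 -0 0.6; -1.02 0 1.95 0 0.16 -0 0.6; -1.31 0 1.76 0 0.16 -0 0.6; -3.05 0 2.96 0 0 0 0.6
-3.05 -0 2.96 0 0 0 0.6
```

Emit:
{"method": "jog_arm", "body": {
  "rows": "-2.7 -2.4 0 0 0 0.17 0.6; -3.1 -1.9 0 0 0 0.17 0.6; -3.4 -1.3 0 0 0 0.17 0.6; -3.6 -0.7 0 0 0 0.17 0.6; -3.6 -0.1 0 0 0 0.17 0.6"
}}

```text
time: 23.58
position: [0.5737, -0.2174, 0.3086]
tool_rot: [-2.902, -1.197, 0.003]
ft_force: [-0.1, -1.2, -1.0]
grip_width: 0.317
grip_force: 20.0
```

Emit:
{"method": "jog_arm", "body": {
  "rows": "-3.6 0.5 0 0 0 0.17 0.6; -3.5 1.1 0 0 0 0.17 0.6; -3.2 1.7 0 0 0 0.17 0.6; -2.9 2.2 0 0 0 0.17 0.6; 0 0 0 0 0 0 0.6"
}}

```text
time: 24.2
position: [0.4841, -0.3365, 0.3094]
tool_rot: [-3.137, -0.157, 0.004]
ft_force: [-0.7, 0.4, -1.2]
grip_width: 0.314
grip_force: 20.0
```

Emit:
{"method": "jog_arm", "body": {
  "rows": "0 0 2.2 0 0.16 0 0.6; -0.4 0 2.2 0 0.16 0 0.6; -0.7 0 2.1 0 0.16 0 0.6; -1 0 2 0 0.16 0 0.6; -1.3 0 1.8 0 0.16 0 0.6"
}}

```text
time: 24.82
position: [0.4868, -0.3301, 0.2027]
tool_rot: [-2.87, -0.163, -1.142]
ft_force: [0.7, 1.0, -2.5]
grip_width: 0.318
grip_force: 20.0
```

Emit:
{"method": "jog_arm", "body": {
  "rows": "0 0 0 0 0 0 0.6; 0 0 0 0 0 0 0.6"
}}

```text
time: 25.08
position: [0.4892, -0.3313, 0.2066]
tool_rot: [-2.873, -0.166, -1.139]
ft_force: [1.0, -0.8, -0.9]
grip_width: 0.314
grip_force: 20.0
```

```bash
python3 - <<'E'
from h import *
s=ctrl.get_state();print(s["position"],s["joint_positions"],R.from_rotvec(s["tool_rot"]).as_matrix().round(2).tolist())
plan([(.484,-.33,.115,-1.5,.8,2)],.6)
E
```

```text
[ 0.48920815 -0.33131448  0.20661571] [-0.2482323  -0.28875056  1.09343678  2.12835543 -0.52851856  0.78034698
 -0.25952591] [[0.72, 0.12, 0.68], [0.08, -0.99, 0.08], [0.69, -0.0, -0.73]]
-3.32 -0.08 3.16 -0.02 0.02 0.02 0.6; -3.39 -0.08 3.09 -0.02 0.02 0.02 0.6
```

Emit:
{"method": "jog_arm", "body": {
  "rows": "-2.6 0 3.7 0 0 0 0.6; -2.6 0 3.7 0 0 0 0.6; 0 0 0 0 0 0 0.6; 0 0 0 0 0 0 0.6"
}}

```text
time: 25.58
position: [0.5005, -0.3272, 0.1291]
tool_rot: [-2.869, -0.17, -1.134]
ft_force: [0.3, -0.6, -0.8]
grip_width: 0.312
grip_force: 20.0
```

```bash
python3 - <<'E'
from h import *
s=ctrl.get_state();p=s["position"];z=R.from_rotvec(s["tool_rot"]).as_matrix()[:,2];print(p,s["joint_positions"],z, "tip",p+.12*z,s["ft_force"])
E
```

```text
[ 0.50045006 -0.32718034  0.12905451] [-0.27030906  0.01487976  1.23392216  2.19627768 -0.99932866  0.82502443
  0.17709091] [ 0.67815559  0.08891888 -0.72951931] tip [ 0.58182873 -0.31651008  0.04151219] [ 0.27994167 -0.60498396 -0.77719632]
```

Emit:
{"method": "jog_arm", "body": {
  "rows": "0 0 0 0 0 0 -0.2; 0 0 0 0 0 0 -0.2; 0 0 0 0 0 0 -0.2; 0 0 0 0 0 0 -0.2; 0 0 0 0 0 0 -0.2"
}}

```text
time: 26.2
position: [0.4991, -0.3266, 0.127]
tool_rot: [-2.868, -0.166, -1.133]
ft_force: [-0.4, -0.6, 0.0]
grip_width: 0.597
grip_force: 0.0
```

Emit:
{"method": "jog_arm", "body": {
  "rows": "0 0 -4 0 0 0 -0.2; 0 0 -4 0 0 0 -0.2; 3 0 -4 0 -0.16 0 -0.2; 2 0 -3 0 -0.16 0 -0.2; 1 0 -3 0 -0.16 0 -0.2"
}}

```text
time: 26.82
position: [0.4388, -0.3356, 0.2988]
tool_rot: [-3.078, -0.184, -0.429]
ft_force: [0.3, -0.4, -0.0]
grip_width: 0.602
grip_force: 0.0
```

```bash
python3 - <<'E'
from h import *
s=ctrl.get_state();print(s["position"],s["joint_positions"].round(2))
# black/bright inside box, scene view: compare with initial picture
t=cv2.resize(cv2.imread("pics/scene0.png"),(512,384)).astype(int)
f=imaging.get_image("scene"); n=f["img"].astype(int)
D=(abs(n-t).max(2)>45).astype(np.uint8); roi=np.zeros_like(D); roi[105:200,90:205]=1
k,l,st,c=cv2.connectedComponentsWithStats(D*roi)
for i in range(1,k):
    if st[i,4]>25: print(st[i],c[i].round(0),onz(f,*c[i],.02)[:2].round(3), n[l==i].mean(0).round())
plan([(.55,-.15,.30,.07,0,9),(.681,-.008,.23,.075,0,4)],-.2)
E
```

```text
[ 0.43877159 -0.33561504  0.29884688] [ 0.06 -0.1   0.65  1.73 -0.16  1.32 -0.71]
[149 141  27  39 252] [165. 154.] [ 0.478 -0.333] [66. 65. 65.]
1.34 -1.88 0.44 0.02 -0.03 -0.17 -0.2; 1.65 -1.62 0.44 0.02 -0.03 -0.17 -0.2; 1.9 -1.31 0.43 0.02 -0.03 -0.17 -0.2; 2.1 -0.97 0.41 0.02 -0.03 -0.17 -0.2; 2.24 -0.59 0.37 0.02 -0.03 -0.17 -0.2
2.32 -0.2 0.32 0.02 -0.03 -0.17 -0.2; 2.33 0.19 0.26 0.02 -0.03 -0.17 -0.2; 2.27 0.58 0.19 0.02 -0.03 -0.17 -0.2; 2.14 0.96 0.12 0.02 -0.03 -0.17 -0.2; 3.31 3.52 1.75 0 0 -0 -0.2
3.31 3.52 1.75 0 0 -0 -0.2; 3.3 3.52 1.75 0 0 -0 -0.2; 3.3 3.53 1.75 0 0 -0 -0.2
```

Driver 1 lies in the box at around (0.48,-0.33). Next is driver 2, in well 2.

Emit:
{"method": "jog_arm", "body": {
  "rows": "1.3 -1.9 0.4 0.02 -0.03 -0.17 -0.2; 1.7 -1.6 0.4 0.02 -0.03 -0.17 -0.2; 1.9 -1.3 0.4 0.02 -0.03 -0.17 -0.2; 2.1 -1 0.4 0.02 -0.03 -0.17 -0.2; 2.2 -0.6 0.4 0.02 -0.03 -0.17 -0.2"
}}

```text
time: 27.5
position: [0.4969, -0.2319, 0.2938]
tool_rot: [-2.764, -1.481, -0.18]
ft_force: [-1.1, 1.0, 0.6]
grip_width: 0.598
grip_force: 0.0
```

Emit:
{"method": "jog_arm", "body": {
  "rows": "2.3 -0.2 0.3 0.02 -0.03 -0.17 -0.2; 2.3 0.2 0.3 0.02 -0.03 -0.17 -0.2; 2.3 0.6 0.2 0.02 -0.03 -0.17 -0.2; 2.1 1 0.1 0.02 -0.03 -0.17 -0.2; 0 0 0 0 0 0 -0.2"
}}

```text
time: 28.12
position: [0.5439, -0.1475, 0.2886]
tool_rot: [2.101, 2.306, -0.049]
ft_force: [0.2, 0.4, -0.4]
grip_width: 0.601
grip_force: 0.0
```

Emit:
{"method": "jog_arm", "body": {
  "rows": "3.3 3.5 1.7 0 0 0 -0.2; 3.3 3.5 1.7 0 0 0 -0.2; 3.3 3.5 1.7 0 0 0 -0.2; 0 0 0 0 0 0 -0.2; 0 0 0 0 0 0 -0.2"
}}

```text
time: 28.75
position: [0.638, -0.0475, 0.2344]
tool_rot: [2.109, 2.295, -0.051]
ft_force: [-0.2, -0.5, 0.5]
grip_width: 0.598
grip_force: 0.0
```

```bash
python3 - <<'E'
from h import *
s=ctrl.get_state();print(s["position"],s["joint_positions"].round(2))
plan([(.681,-.008,.235,.075,0,2),(.681,-.008,.137,.075,0,3)],-.2)
E
```

```text
[ 0.63799759 -0.04749669  0.23442664] [-0.29  0.29  0.37  1.44 -0.06  1.43  0.16]
1.78 2.31 -0.12 -0 0.02 0 -0.2; 1.8 2.3 -0.07 -0 0.02 0 -0.2; 0 0 3.27 -0 0 0 -0.2; 0 0 3.27 -0 0 0 -0.2; 0 0 3.27 -0 0 -0 -0.2
```

Emit:
{"method": "jog_arm", "body": {
  "rows": "1.8 2.3 -0.1 0 0.02 0 -0.2; 1.8 2.3 -0.1 0 0.02 0 -0.2; 0 0 0 0 0 0 -0.2; 0 0 0 0 0 0 -0.2"
}}

```text
time: 29.25
position: [0.6806, -0.0082, 0.236]
tool_rot: [-2.124, -2.31, 0.008]
ft_force: [0.5, -0.1, 0.3]
grip_width: 0.599
grip_force: 0.0
```

```bash
python3 - <<'E'
from h import *
s=ctrl.get_state();print(s["position"])
plan([(.681,-.008,.137,.075,0,3)],-.2)
E
```

```text
[ 0.68063062 -0.00818545  0.23604973]
0.01 0.03 3.3 -0 0 0 -0.2; 0.01 0.03 3.3 -0 0 0 -0.2; 0.01 0.02 3.3 -0 0 0 -0.2
```

Emit:
{"method": "jog_arm", "body": {
  "rows": "0 0 3.3 0 0 0 -0.2; 0 0 3.3 0 0 0 -0.2; 0 0 3.2 0 0 0 -0.2; 0 0 0 0 0 0 -0.2; 0 0 0 0 0 0 0.6"
}}

```text
time: 29.88
position: [0.6812, -0.0065, 0.1393]
tool_rot: [-2.122, -2.312, 0.004]
ft_force: [0.6, -0.1, 0.5]
grip_width: 0.55
grip_force: 0.0
```

Emit:
{"method": "jog_arm", "body": {
  "rows": "0 0 0 0 0 0 0.6; 0 0 0 0 0 0 0.6; 0 0 -3 0 0 0 0.6; 0 0 -4.8 0 0 0 0.6; 0 0 -4.8 0 0 0 0.6"
}}

```text
time: 30.5
position: [0.6812, -0.0055, 0.2647]
tool_rot: [-2.119, -2.312, 0.007]
ft_force: [1.1, 0.1, -1.1]
grip_width: 0.316
grip_force: 20.0
```

Emit:
{"method": "jog_arm", "body": {
  "rows": "0 0 -4.8 0 0 0 0.6; 0 0 0 0 0 0 0.6; 0 0 0 0 0 0 0.6"
}}

```text
time: 30.88
position: [0.6815, -0.0055, 0.3105]
tool_rot: [-2.119, -2.312, 0.008]
ft_force: [-0.1, 0.6, -1.8]
grip_width: 0.315
grip_force: 20.0
```

```bash
python3 - <<'E'
from h import *
print(ctrl.get_state()["position"])
boxpose()
plan([(.49,-.385,.31,-1.85,0,11),(.49,-.385,.20,-1.85,.65,4),(.49,-.385,.12,-1.85,.65,2)],.6)
E
```

```text
[ 0.68146265 -0.00551847  0.31053154]
box floor [ 0.502 -0.376] [[0.625, -0.28], [0.638, -0.469], [0.377, -0.468], [0.369, -0.287]]
-3.29 -2.03 0.01 -0 0 0.18 0.6; -3.59 -1.42 0.01 -0 0 0.18 0.6; -3.79 -0.77 0 -0 0 0.18 0.6; -3.86 -0.1 0 -0 0 0.18 0.6; -3.82 0.58 -0 -0 0 0.18 0.6
-3.66 1.24 -0 -0 0 0.18 0.6; -3.38 1.86 -0.01 -0 0 0.18 0.6; -3.01 2.43 -0.01 -0 0 0.18 0.6; -2.53 2.92 -0.01 -0 0 0.18 0.6; -1.98 3.31 -0.01 -0 0 0.18 0.6
-1.37 3.61 -0.01 -0 0 0.18 0.6; -0 -0 2.75 0 0.16 0 0.6; -0.44 -0 2.71 0 0.16 0 0.6; -0.88 0 2.61 0 0.16 -0 0.6; -1.29 -0 2.43 0 0.16 0 0.6
-2.42 0 3.18 0 -0 0 0.6; -2.42 0 3.18 0 -0 0 0.6
```

Emit:
{"method": "jog_arm", "body": {
  "rows": "-3.3 -2 0 0 0 0.18 0.6; -3.6 -1.4 0 0 0 0.18 0.6; -3.8 -0.8 0 0 0 0.18 0.6; -3.9 -0.1 0 0 0 0.18 0.6; -3.8 0.6 0 0 0 0.18 0.6"
}}

```text
time: 31.55
position: [0.5924, -0.1786, 0.3097]
tool_rot: [-2.918, -1.152, 0.014]
ft_force: [0.4, -0.8, -0.7]
grip_width: 0.312
grip_force: 19.9
```

Emit:
{"method": "jog_arm", "body": {
  "rows": "-3.7 1.2 0 0 0 0.18 0.6; -3.4 1.9 0 0 0 0.18 0.6; -3 2.4 0 0 0 0.18 0.6; -2.5 2.9 0 0 0 0.18 0.6; -2 3.3 0 0 0 0.18 0.6"
}}

```text
time: 32.17
position: [0.5006, -0.3481, 0.3104]
tool_rot: [-3.132, 0.232, 0.015]
ft_force: [0.4, 0.4, -0.7]
grip_width: 0.315
grip_force: 19.9
```

Emit:
{"method": "jog_arm", "body": {
  "rows": "-1.4 3.6 0 0 0 0.18 0.6; 0 0 2.7 0 0.16 0 0.6; -0.4 0 2.7 0 0.16 0 0.6; -0.9 0 2.6 0 0.16 0 0.6; -1.3 0 2.4 0 0.16 0 0.6"
}}

```text
time: 32.8
position: [0.481, -0.3799, 0.2012]
tool_rot: [2.854, -0.462, 0.941]
ft_force: [-0.7, -1.3, -1.1]
grip_width: 0.317
grip_force: 20.0
```

Emit:
{"method": "jog_arm", "body": {
  "rows": "0 0 0 0 0 0 0.6; 0 0 0 0 0 0 0.6"
}}

```text
time: 33.05
position: [0.4822, -0.3814, 0.2041]
tool_rot: [2.856, -0.463, 0.935]
ft_force: [0.7, -0.5, -0.2]
grip_width: 0.315
grip_force: 20.0
```

```bash
python3 - <<'E'
from h import *
s=ctrl.get_state();p=s["position"];z=R.from_rotvec(s["tool_rot"]).as_matrix()[:,2];print(p,s["joint_positions"].round(2),z, "tip",p+.12*z)
plan([(.49,-.385,.12,-1.85,.65,2)],.6)
E
```

```text
[ 0.48220958 -0.3813642   0.20410099] [-0.12 -0.29  0.81  2.13 -0.04  0.62 -1.14] [ 0.56073184 -0.18855999 -0.80624124] tip [ 0.5494974  -0.4039914   0.10735204]
-2.14 0.04 3.64 0.01 0.01 -0.02 0.6; -2.18 0.05 3.62 0.01 0.01 -0.02 0.6
```

Emit:
{"method": "jog_arm", "body": {
  "rows": "-2.1 0 3.6 0 0 0 0.6; -2.1 0 3.6 0 0 0 0.6; 0 0 0 0 0 0 0.6; 0 0 0 0 0 0 0.6"
}}

```text
time: 33.55
position: [0.4927, -0.3856, 0.1242]
tool_rot: [2.852, -0.46, 0.94]
ft_force: [0.4, -0.8, -0.0]
grip_width: 0.316
grip_force: 20.0
```

Emit:
{"method": "jog_arm", "body": {
  "rows": "0 0 0 0 0 0 -0.2; 0 0 0 0 0 0 -0.2; 0 0 0 0 0 0 -0.2; 0 0 0 0 0 0 -0.2; 0 0 0 0 0 0 -0.2"
}}

```text
time: 34.17
position: [0.49, -0.3842, 0.1205]
tool_rot: [2.855, -0.463, 0.936]
ft_force: [0.5, 0.5, -0.5]
grip_width: 0.595
grip_force: 0.0
```

Emit:
{"method": "jog_arm", "body": {
  "rows": "0 0 -4 0 0 0 -0.2; 0 0 -4 0 0 0 -0.2; 3 0 -4 0 -0.16 0 -0.2; 2 0 -4 0 -0.16 0 -0.2; 1 0 -4 0 -0.16 0 -0.2"
}}

```text
time: 34.8
position: [0.4485, -0.3717, 0.3116]
tool_rot: [3.065, -0.5, 0.248]
ft_force: [-0.5, -1.2, -0.4]
grip_width: 0.601
grip_force: 0.0
```

```bash
cat >> h.py <<'E'
def inbox():
    t=cv2.resize(cv2.imread("pics/scene0.png"),(512,384)).astype(int)
    f=imaging.get_image("scene"); n=f["img"].astype(int)
    D=(abs(n-t).max(2)>45).astype(np.uint8); roi=np.zeros_like(D); roi[105:200,90:205]=1
    k,l,st,c=cv2.connectedComponentsWithStats(D*roi)
    for i in range(1,k):
        if st[i,4]>25: print(st[i],c[i].round(0),onz(f,*c[i],.02)[:2].round(3), n[l==i].mean(0).round())
E
python3 - <<'E'
from h import *
s=ctrl.get_state();print(s["position"],s["joint_positions"].round(2))
inbox(); boxpose()
plan([(.55,-.15,.30,.07,0,11),(.677,.055,.24,.075,0,5)],-.2)
E
```

```text
[ 0.44851912 -0.37165632  0.31160534] [ 0.13  0.01  0.56  1.6  -0.06  1.38 -1.19]
[126 133  43  32 256] [154. 144.] [ 0.454 -0.387] [62. 62. 61.]
[149 141  28  39 249] [166. 154.] [ 0.477 -0.331] [65. 65. 64.]
box floor [ 0.502 -0.376] [[0.625, -0.28], [0.638, -0.469], [0.377, -0.468], [0.369, -0.287]]
0.17 -2.19 0.15 0.02 -0.01 -0.18 -0.2; 0.55 -2.12 0.17 0.02 -0.01 -0.18 -0.2; 0.92 -1.99 0.2 0.02 -0.01 -0.18 -0.2; 1.26 -1.79 0.22 0.02 -0.01 -0.18 -0.2; 1.56 -1.53 0.23 0.02 -0.01 -0.18 -0.2
1.8 -1.23 0.23 0.02 -0.01 -0.18 -0.2; 2 -0.89 0.23 0.02 -0.01 -0.18 -0.2; 2.12 -0.52 0.22 0.02 -0.01 -0.18 -0.2; 2.18 -0.13 0.21 0.02 -0.01 -0.18 -0.2; 2.17 0.26 0.18 0.02 -0.01 -0.18 -0.2
2.1 0.64 0.16 0.02 -0.01 -0.18 -0.2; 3.91 2.82 1.2 0 0 -0 -0.2; 3.91 2.82 1.2 0 0 -0 -0.2; 3.91 2.83 1.2 0 0 -0 -0.2; 3.9 2.83 1.2 0 0 -0 -0.2
3.9 2.84 1.2 0 0 -0 -0.2
```

Two drivers are in the box. Now driver 3, in well 3.

Emit:
{"method": "jog_arm", "body": {
  "rows": "0.2 -2.2 0.1 0.02 -0.01 -0.18 -0.2; 0.6 -2.1 0.2 0.02 -0.01 -0.18 -0.2; 0.9 -2 0.2 0.02 -0.01 -0.18 -0.2; 1.3 -1.8 0.2 0.02 -0.01 -0.18 -0.2; 1.6 -1.5 0.2 0.02 -0.01 -0.18 -0.2"
}}

```text
time: 35.52
position: [0.4928, -0.2694, 0.3036]
tool_rot: [-2.992, -0.909, -0.159]
ft_force: [-0.4, -0.2, 0.9]
grip_width: 0.601
grip_force: 0.0
```

Emit:
{"method": "jog_arm", "body": {
  "rows": "1.8 -1.2 0.2 0.02 -0.01 -0.18 -0.2; 2 -0.9 0.2 0.02 -0.01 -0.18 -0.2; 2.1 -0.5 0.2 0.02 -0.01 -0.18 -0.2; 2.2 -0.1 0.2 0.02 -0.01 -0.18 -0.2; 2.2 0.3 0.2 0.02 -0.01 -0.18 -0.2"
}}

```text
time: 36.15
position: [0.5352, -0.1682, 0.3008]
tool_rot: [-2.274, -2.104, -0.033]
ft_force: [-0.0, -0.2, -0.6]
grip_width: 0.599
grip_force: 0.0
```

Emit:
{"method": "jog_arm", "body": {
  "rows": "2.1 0.6 0.2 0.02 -0.01 -0.18 -0.2; 3.9 2.8 1.2 0 0 0 -0.2; 3.9 2.8 1.2 0 0 0 -0.2; 3.9 2.8 1.2 0 0 0 -0.2; 3.9 2.8 1.2 0 0 0 -0.2"
}}

```text
time: 36.78
position: [0.6381, 0.0207, 0.2542]
tool_rot: [-2.078, -2.291, -0.007]
ft_force: [0.9, -1.2, 0.1]
grip_width: 0.604
grip_force: 0.0
```

Emit:
{"method": "jog_arm", "body": {
  "rows": "0 0 0 0 0 0 -0.2; 0 0 0 0 0 0 -0.2"
}}

```text
time: 37.02
position: [0.6374, 0.0186, 0.2548]
tool_rot: [-2.079, -2.291, -0.005]
ft_force: [0.5, 0.1, 1.0]
grip_width: 0.602
grip_force: 0.0
```

```bash
python3 - <<'E'
from h import *
s=ctrl.get_state();print(s["position"],s["joint_positions"].round(2))
plan([(.677,.055,.235,.075,0,2)],-.2)
E
```

```text
[0.63740155 0.01859279 0.25480882] [-0.22  0.3   0.22  1.37 -0.1   1.51  0.1 ]
1.58 2.18 0.99 -0.02 -0.02 0.01 -0.2; 1.62 2.14 0.99 -0.02 -0.02 0.01 -0.2
```

Emit:
{"method": "jog_arm", "body": {
  "rows": "1.6 2.2 1 -0.02 -0.02 0.01 -0.2; 1.6 2.1 1 -0.02 -0.02 0.01 -0.2; 0 0 0 0 0 0 -0.2; 0 0 0 0 0 0 -0.2"
}}

```text
time: 37.52
position: [0.6771, 0.0534, 0.2364]
tool_rot: [2.131, 2.296, 0.01]
ft_force: [-0.2, -0.7, 0.2]
grip_width: 0.598
grip_force: 0.0
```

```bash
python3 - <<'E'
from h import *
s=ctrl.get_state();print(s["position"])
plan([(.677,.055,.137,.075,0,3)],-.2)
E
```

```text
[0.67711199 0.05341487 0.23637697]
0.06 -0.04 3.31 0 0 -0 -0.2; 0.06 -0.02 3.31 0 0 -0 -0.2; 0.06 -0.01 3.31 0 0 -0 -0.2
```

Emit:
{"method": "jog_arm", "body": {
  "rows": "0.2 0 3.3 0 0 0 -0.2; 0 0 3.3 0 0 0 -0.2; 0 0 3.2 0 0 0 -0.2; 0 0 0 0 0 0 -0.2; 0 0 0 0 0 0 0.6"
}}

```text
time: 38.15
position: [0.6792, 0.0567, 0.1398]
tool_rot: [2.129, 2.297, 0.013]
ft_force: [0.2, 0.5, 1.6]
grip_width: 0.553
grip_force: 0.0
```

Emit:
{"method": "jog_arm", "body": {
  "rows": "0 0 0 0 0 0 0.6; 0 0 0 0 0 0 0.6; 0 0 -3 0 0 0 0.6; 0 0 -4.8 0 0 0 0.6; 0 0 -4.8 0 0 0 0.6"
}}

```text
time: 38.78
position: [0.6767, 0.058, 0.2651]
tool_rot: [2.128, 2.3, 0.01]
ft_force: [1.3, 0.6, -0.5]
grip_width: 0.319
grip_force: 19.8
```

Emit:
{"method": "jog_arm", "body": {
  "rows": "0 0 -4.8 0 0 0 0.6; 0 0 0 0 0 0 0.6; 0 0 0 0 0 0 0.6"
}}

```text
time: 39.15
position: [0.6762, 0.058, 0.3113]
tool_rot: [2.129, 2.3, 0.01]
ft_force: [0.4, -0.6, -1.9]
grip_width: 0.316
grip_force: 19.8
```

```bash
python3 - <<'E'
from h import *
print(ctrl.get_state()["position"])
boxpose()
plan([(.68,0,.315,.07,0,1),(.495,-.375,.315,-1.75,0,11),(.495,-.375,.22,-1.75,.6,4),(.495,-.375,.14,-1.75,.6,2)],.6)
E
```

```text
[0.67620565 0.05803144 0.31125047]
box floor [ 0.502 -0.376] [[0.625, -0.28], [0.638, -0.469], [0.377, -0.468], [0.369, -0.287]]
-5.82 -0.03 -0.47 0.01 0 0.01 0.6; -3.28 -1.92 0 0 -0 0.17 0.6; -3.55 -1.35 0 0 -0 0.17 0.6; -3.73 -0.75 0 0 -0 0.17 0.6; -3.8 -0.12 0 0 -0 0.17 0.6
-3.77 0.51 0 0 -0 0.17 0.6; -3.63 1.12 0 0 -0 0.17 0.6; -3.4 1.7 0 0 -0 0.17 0.6; -3.07 2.24 0 0 -0 0.17 0.6; -2.66 2.71 0 0 -0 0.17 0.6
-2.18 3.12 0 0 -0 0.17 0.6; -1.63 3.43 0 0 -0 0.17 0.6; 0 -0 2.38 0 0.15 0 0.6; -0.35 0 2.35 -0 0.15 0 0.6; -0.7 0 2.27 0 0.15 -0 0.6
-1.03 -0 2.14 0 0.15 0 0.6; -2.26 0 3.3 0 -0 0 0.6; -2.26 0 3.3 -0 -0 -0 0.6
```

Emit:
{"method": "jog_arm", "body": {
  "rows": "-5.8 0 -0.4 0 0 0 0.6; -3.3 -1.9 0 0 0 0.17 0.6; -3.6 -1.3 0 0 0 0.17 0.6; -3.7 -0.8 0 0 0 0.17 0.6; -3.8 -0.1 0 0 0 0.17 0.6"
}}

```text
time: 39.83
position: [0.6126, -0.1374, 0.3131]
tool_rot: [2.782, 1.453, 0.01]
ft_force: [0.1, -0.0, -1.5]
grip_width: 0.322
grip_force: 19.8
```

Emit:
{"method": "jog_arm", "body": {
  "rows": "-3.8 0.5 0 0 0 0.17 0.6; -3.6 1.1 0 0 0 0.17 0.6; -3.4 1.7 0 0 0 0.17 0.6; -3.1 2.2 0 0 0 0.17 0.6; -2.7 2.7 0 0 0 0.17 0.6"
}}

```text
time: 40.45
position: [0.5242, -0.3054, 0.3123]
tool_rot: [-3.136, -0.177, -0.012]
ft_force: [0.1, 0.0, -1.0]
grip_width: 0.313
grip_force: 19.8
```

Emit:
{"method": "jog_arm", "body": {
  "rows": "-2.2 3.1 0 0 0 0.17 0.6; -1.6 3.4 0 0 0 0.17 0.6; 0 0 2.4 0 0.15 0 0.6; -0.4 0 2.4 0 0.15 0 0.6; -0.7 0 2.3 0 0.15 0 0.6"
}}

```text
time: 41.08
position: [0.4892, -0.371, 0.2392]
tool_rot: [2.993, -0.335, 0.705]
ft_force: [0.0, 0.5, -1.9]
grip_width: 0.32
grip_force: 19.9
```

Emit:
{"method": "jog_arm", "body": {
  "rows": "-1 0 2.1 0 0.15 0 0.6; 0 0 0 0 0 0 0.6; 0 0 0 0 0 0 0.6"
}}

```text
time: 41.45
position: [0.4912, -0.3716, 0.2191]
tool_rot: [2.918, -0.325, 0.919]
ft_force: [-0.2, -0.7, 1.0]
grip_width: 0.311
grip_force: 20.0
```

```bash
python3 - <<'E'
from h import *
s=ctrl.get_state();p=s["position"];z=R.from_rotvec(s["tool_rot"]).as_matrix()[:,2];print(p,s["joint_positions"].round(2),z, "tip",p+.12*z)
plan([(.495,-.375,.14,-1.75,.6,2)],.6)
E
```

```text
[ 0.49115487 -0.37156763  0.21913614] [ 0.03 -0.22  0.7   2.07 -0.24  0.72 -0.9 ] [ 0.55902359 -0.12462641 -0.8197322 ] tip [ 0.5582377  -0.3865228   0.12076828]
-2.08 0.13 3.37 0.01 -0 -0.02 0.6; -2.07 0.13 3.38 0.01 -0 -0.02 0.6
```

Emit:
{"method": "jog_arm", "body": {
  "rows": "-2.1 0.1 3.4 0 0 0 0.6; -2.1 0.1 3.4 0 0 0 0.6; 0 0 0 0 0 0 0.6; 0 0 0 0 0 0 0.6"
}}

```text
time: 41.95
position: [0.4967, -0.3758, 0.1415]
tool_rot: [2.915, -0.323, 0.922]
ft_force: [0.4, 0.9, -0.5]
grip_width: 0.315
grip_force: 20.0
```

Emit:
{"method": "jog_arm", "body": {
  "rows": "0 0 0 0 0 0 -0.2; 0 0 0 0 0 0 -0.2; 0 0 0 0 0 0 -0.2; 0 0 0 0 0 0 -0.2; 0 0 0 0 0 0 -0.2"
}}

```text
time: 42.58
position: [0.4945, -0.3742, 0.1386]
tool_rot: [2.918, -0.326, 0.92]
ft_force: [-0.3, -0.3, 0.3]
grip_width: 0.598
grip_force: 0.0
```

Emit:
{"method": "jog_arm", "body": {
  "rows": "0 0 -4 0 0 0 -0.2; 0 0 -4 0 0 0 -0.2; 3 0 -4 0 -0.15 0 -0.2; 2 0 -4 0 -0.15 0 -0.2; 1 0 -4 0 -0.15 0 -0.2"
}}

```text
time: 43.2
position: [0.4487, -0.3647, 0.3427]
tool_rot: [3.096, -0.346, 0.246]
ft_force: [0.7, -2.3, -0.8]
grip_width: 0.599
grip_force: 0.0
```

Emit:
{"method": "jog_arm", "body": {
  "rows": "4 -2 -2 0 0 -0.17 -0.2; 0 -4 0 0 0 -0.17 -0.2; 0 -5 0 0 0 -0.17 -0.2; 0 -5 0 0 0 -0.17 -0.2; 0 0 0 0 0 0 -0.2"
}}

```text
time: 43.82
position: [0.4715, -0.2111, 0.3586]
tool_rot: [2.984, 0.708, 0.224]
ft_force: [0.6, -1.1, -0.9]
grip_width: 0.603
grip_force: 0.0
```

```bash
python3 - <<'E'
from h import *
print(ctrl.get_state()["position"])
inbox(); boxpose()
cv2.imwrite("pics/z.png",np.hstack([cv2.resize(imaging.get_image("scene")["img"][60:284,60:360],(440,329)),cv2.resize(imaging.get_image("top")["img"],(360,270))[:, :] if 0 else cv2.resize(imaging.get_image("top")["img"][150:320,290:450],(350,329))]))
E
```

```text
[ 0.47150375 -0.21105431  0.35864201]
[139 109  62  37 403] [173. 121.] [ 0.335 -0.395] [119. 147.  89.]
[  94  128   92   61 1208] [151. 156.] [ 0.503 -0.366] [86. 87. 88.]
[120 154  21  15  26] [130. 161.] [ 0.545 -0.412] [202. 203. 197.]
[ 90 163  64  37 448] [114. 188.] [ 0.651 -0.391] [75. 77. 77.]
box floor [ 0.601 -0.366] [[0.648, -0.277], [0.661, -0.454], [0.553, -0.453], [0.542, -0.279]]
```

View pics/z.png

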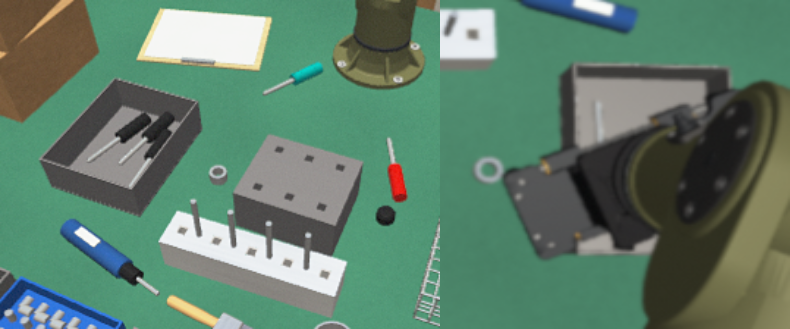

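The last picture shows all three drivers lying fully inside the grey box, at about (120,140), (145,130) and (158,148). The box was nudged about 2 cm towards the gauge but stands flat. The rack and gauge are empty and the arm is clear.

```bash
python3 -c "
from h import *
s=ctrl.get_state();print(s['time'],abs(s['qd']).max());print(ticket.close_job())"
```

```text
44.025 0.008711899950177932
the job is handed in; nothing more can be done
None
```

The job is handed in: all three screwdrivers stood bottomed in the gauge wells together, read about 17 mm above the pins (all rejects), and now lie flat inside the grey box, with the basket left empty.

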